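Snap a circuit board onto the barbed posts of a sloping console

TASK

Take the circuit board from the worktop by its heat sink and lay its four corner holes over the four barbed posts on the sloping console's sprung deck, with the long black connector along the low front edge. Press the board down near each post until all four have clicked through and it lies fully home on the posts' shoulders, then let go. The deck gives way as you press: feel for the clicks, and do not drive it down to its stops.

Things in the scene. Friction and masses are not known exactly. Their poses are not given: they have to be found in the camera images.
- console: Grey console with a 30-degree sloping face, 144 mm deep (x), 190 mm wide (y), 26 mm high at its low front edge (-x, toward the robot), 109 mm at the back (+x). Fixed. Origin: centre of its underside. Above the face floats the sprung aluminium deck.
- deck: Aluminium deck 112 x 170 x 5 mm, held by springs over the console's slope. Origin: centre of its upper face; z: its normal, 30 degrees from vertical, leaning to the low front; x: up the slope; y: its width. Pressed along -z it yields: still up to about 3 N, then 1 mm per N to its stops at 22 mm (25 N); springs back. Carries 4 white snap posts at x +-38, y +-64 mm.
- heat_sink (a point): Centre of the finned aluminium heat sink (46 x, 34 y, 28 mm high; grip it across y) in the middle of the board, 18 mm above the board's underside, 14 mm above its upper face. Board: dark, 100 (x) x 150 (y) x 4 mm, 0.13 to 0.22 kg, lying flat, parts up. z: out of the parts side; x: from the edge with the long black connector to the edge with three small round capacitors.
- hole_0 (a point): Centre of a 9 mm square hole through the board, at the underside, at board x -38, y 64 mm from the centre. Axes as the board's. Connector: 12 x 48 x 11 mm high at x -43, y 0.
- hole_1 (a point): As hole_0, at board x -38, y -64. The upper face is bare and flat within 14 mm of x +-34, y +-38, where a fingertip can press next to each post; the heat sink ends at y +-17, post heads come up within 8 mm of the holes.
- hole_2 (a point): As hole_0, at board x 38, y 64. Capacitors: 12 mm high, at x 40, y -15 to 14.
- hole_3 (a point): As hole_0, at board x 38, y -64.
- post_0 (a point): Centre of the shoulder top of the low left snap post (deck x -38, y 64, z 14 mm; left is +y); hole_0 belongs here. Axes as the deck's. Each post: round shoulder 16 mm across, on it a 7 mm square neck, then a head with two sprung wings to +-y, 13 mm over the barbs, barbs 19 mm above the deck, tapering up to a tip 37 mm above the deck.
- post_1 (a point): As post_0, low right (deck x -38, y -64, z 14); hole_1 belongs here. A board laid on the posts rests on the wings, underside about 24 mm above the deck. Some 12 to 17 N pressed beside a post fold its wings: the hole drops past the barbs with a click onto the shoulder, 14 mm above the deck, and the barbs then hold it with about 1 mm of play.
- post_2 (a point): As post_0, high left (deck x 38, y 64, z 14); hole_2 belongs here.
- post_3 (a point): As post_0, high right (deck x 38, y -64, z 14); hole_3 belongs here.

How it is judged:
By the outcome, as a careful person would: the job done as asked, in the order asked, and still so for the second after the job is handed in, with the robot touching nothing.
It also fails if it takes over 56 s, if anything falls off the work surface, if the arm or the gripper's body presses on something with over 40 N, if the wrist force passes 120 N, or if a joint passes its speed limit or range.

ROBOT

A 6-joint arm with a two-finger parallel gripper is mounted at the origin on a cart in front of the work surface, level with it; the furniture and walls round the work are solid. World frame = base frame: x ahead of the robot, y to its left, z up, the work surface at z = 0. Lengths are in m, angles in rad, forces in N, time in s.
With the tool pointing down it reaches from about 0.35 to 0.85 m from the base axis. Payload 8.1 kg.
Tool frame: the origin (TCP) lies midway between the tips of the shut fingers; the grasp point (between the pads) lies 19 mm behind it; z points along the fingers, x is the direction in which the jaws open and shut, and the axes are right-handed (so a half turn about z gives the same grasp; the last joint's range is limited). The gripper opens to 85 mm and grips with 20 to 120 N. Pads are 22 mm wide; open, the fingers measure 114 mm over their backs; the gripper's body (76 mm by 85 mm) begins 54 mm behind the grasp point. The pads swing forward as they close: fully open they stand 13 mm farther back than shut.
Start: joints at [-1.352, 0.13, 1.488, -0, 1.523, -0.085], TCP at [0.18, -0.573, 0.231] pointing down, gripper open.
Joint ranges: [-2.96, 2.96], [-0.89, 2.26], [0.02, 2.5], [-1.34, 4.48], [0, 2.73], [-2.66, 2.66]. Speed limits (rad/s): [2.39, 2.39, 2.79, 3.14, 3.14, 3.14].

INTERFACE

Orientations are given as a unit quaternion [w, x, y, z].
In Python, from cell import bot gives the robot as it stands.
- The arm moves only by the tool arm_command, never from a script. Its argument "deltas" is one flat list of numbers, 6 for each row, row after row: the shift along the world's x, y, z in units of 0.5 m (1.0 is 0.5 m), then the turn, a rotation vector about the world's x, y, z in units of pi/2 rad (1.0 is pi/2 rad). In form: [tx, ty, tz, wx, wy, wz, tx, ty, tz, wx, wy, wz, ...]. A call has 1 to 10 rows; each row shifts and turns the commanded pose from where the row before left it; what a row does not reach is not made up. A row lasts 1/10 s, in which the tool goes at most 50 mm and 8.59 degrees, less where a joint would pass 70% of its speed; a pose out of reach is approached as far as the arm can. A call with a number of a shift or a turn outside -1 to 1 is refused whole. A call with a gripper value outside its range is refused whole. "hand" is the closure, from 0 (fully open) to 1 (shut), set as the call begins (left out, the last holds). The fingers move at their own pace and stop on an object; "newtons" is the grip in N (left out, the last holds). Time passes only in rows, so rows that do not move let the fingers close. It gives the time, the measured TCP pose, the force and the opening at its end, in the units of the state.
- bot.get_obs(): the state, without advancing time (a new reading comes with each control period).
- bot.capture(name): name is "scene" or "top" or "wrist"; returns a dict with "pixels" (400x640x3 uint8, red, green, blue), "intrinsics" (3x3 intrinsics, pixels), "world_from_camera" (4x4, takes a point from camera to world coordinates). Camera axes: x right, y down, z forward; pixel columns grow to the right and rows downward; lengths in m; the calibration is good to about 2 mm. A picture is of the moment at which its call begins. There is no depth.
- bot.job_done(): hands the job in, once; it reports no verdict.
The state is a dict: "clock": time; "joints": joint angles; "joint_vel": joint speeds; "effort": joint torques, N m; "eef_pos": TCP position; "eef_rot": TCP orientation; "wrist_force": force on the tool from outside, world axes, zero at the start; "ft_torque": the same for the moment, N m; "grip_width": finger opening in m.
Only numpy, scipy, OpenCV 4.12 (cv2) and the standard library are available. Lean on these libraries where they do the work, as an engineer would, in place of code of your own. Each camera call takes 0.05 s, during which the arm holds its last target.

## Working session

There is one attempt and no reset: what is moved stays moved. The work goes in short steps, Python scripts to look and compute and a tool call to move; the robot and the scene stay as the last step left them, time stands still between calls to the robot, and variables do not carry over. Pictures are saved under pics/ and viewed, and the job is handed in when it is done.

Besides the shell and the picture viewer there is one more tool, called after ">>>" by a JSON object that holds its "fn" and its "kwargs". arm_command: Moves the arm, as the interface text tells. Its arguments: {"type":"object","properties":{"deltas":{"type":"array"},"hand":{"type":"number"},"newtons":{"type":"number"}},"required":["deltas"]}

```bash
ls; mkdir -p pics; python3 - <<'E'
from cell import bot
import cv2,numpy as np
print(bot.get_obs())
for n in ["scene","top","wrist"]:
    c=bot.capture(n); cv2.imwrite(f"pics/{n}0.png",c["pixels"][:,:,::-1]); print(n,c["intrinsics"].tolist(),np.round(c["world_from_camera"],4).tolist())
    np.savez(f"{n}0.npz",**c)
E
```

```text
pics
{'clock': 0.0, 'joints': array([-1.35239690e+00,  1.31222023e-01,  1.48929538e+00, -1.98461567e-05,
        1.52296848e+00, -8.54717148e-02]), 'joint_vel': array([-1.71497233e-05,  9.32888581e-04, -1.43939388e-03, -4.00641114e-04,
        6.47055242e-04,  8.67856263e-04]), 'effort': array([-1.97038285e-04, -5.69391811e+01, -5.00559211e+01, -1.25737238e-04,
        1.47649425e-02,  9.98107538e-06]), 'eef_pos': array([ 0.17938324, -0.57197965,  0.23019922]), 'eef_rot': array([-6.15967250e-04,  8.05982624e-01, -5.91938437e-01, -7.18863814e-04]), 'wrist_force': array([0.12464232, 0.69946161, 0.02361888]), 'ft_torque': array([ 0.01715222, -0.01649359,  0.02841995]), 'grip_width': 0.08538743062730565}
scene [[415.10855249915136, 0.0, 322.4248363908949], [0.0, 415.10855249915136, 195.9164769545287], [0.0, 0.0, 1.0]] [[-0.9051, -0.1677, 0.3909, 0.1093], [-0.4253, 0.3508, -0.8343, 0.7165], [0.0028, -0.9213, -0.3888, 0.5243], [0.0, 0.0, 0.0, 1.0]]
top [[383.1218643302471, 0.0, 320.9323689598638], [0.0, 383.1218643302471, 208.37095006633766], [0.0, 0.0, 1.0]] [[-0.0115, -0.9957, 0.0919, 0.4243], [-0.9999, 0.011, -0.0063, -0.1505], [0.0053, -0.092, -0.9957, 0.938], [0.0, 0.0, 0.0, 1.0]]
wrist [[328.89592870168065, 0.0, 321.48474230212724], [0.0, 328.89592870168065, 198.95427488029065], [0.0, 0.0, 1.0]] [[0.3001, -0.9139, -0.2735, 0.2492], [-0.9539, -0.2882, -0.0837, -0.5513], [-0.0023, 0.286, -0.9582, 0.3723], [0.0, 0.0, 0.0, 1.0]]
```

View pics/scene0.png

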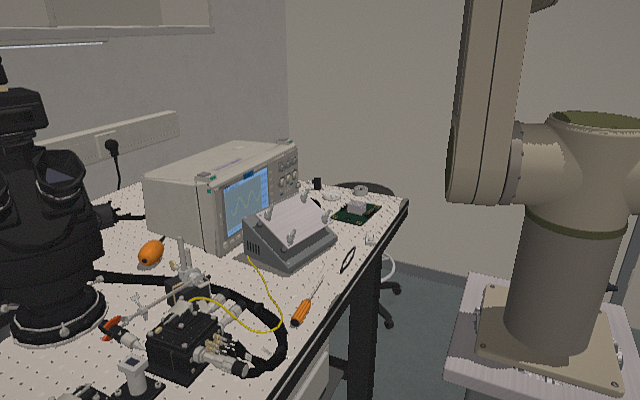

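View pics/top0.png

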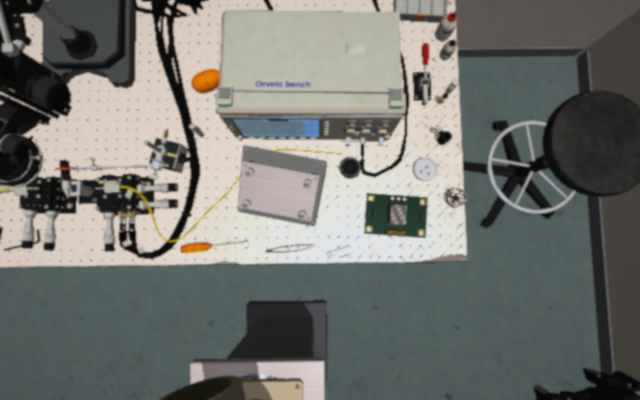

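View pics/wrist0.png

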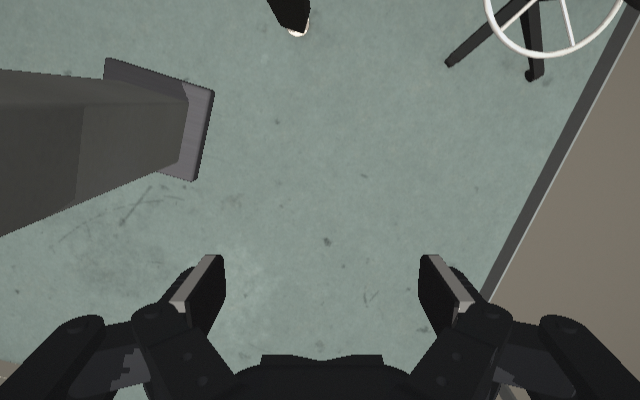

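The scene view shows the console mid-table and the green board near the table's far corner. In the top view the console is at about (282,185) and the board at (396,215), with its heat sink at (398,214). I'll enlarge both.

```bash
python3 - <<'E'
import cv2
a=cv2.imread("pics/top0.png")
cv2.imwrite("pics/top0b.png",cv2.resize(a[185:245,355:435],None,fx=10,fy=10,interpolation=cv2.INTER_CUBIC))
cv2.imwrite("pics/top0c.png",cv2.resize(a[140:230,230:335],None,fx=6.5,fy=6.5,interpolation=cv2.INTER_CUBIC))
a=cv2.imread("pics/scene0.png")
cv2.imwrite("pics/scene0c.png",cv2.resize(a[175:275,230:390],None,fx=5,fy=5,interpolation=cv2.INTER_CUBIC))
E
```

```text
(no output)
```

View pics/top0b.png

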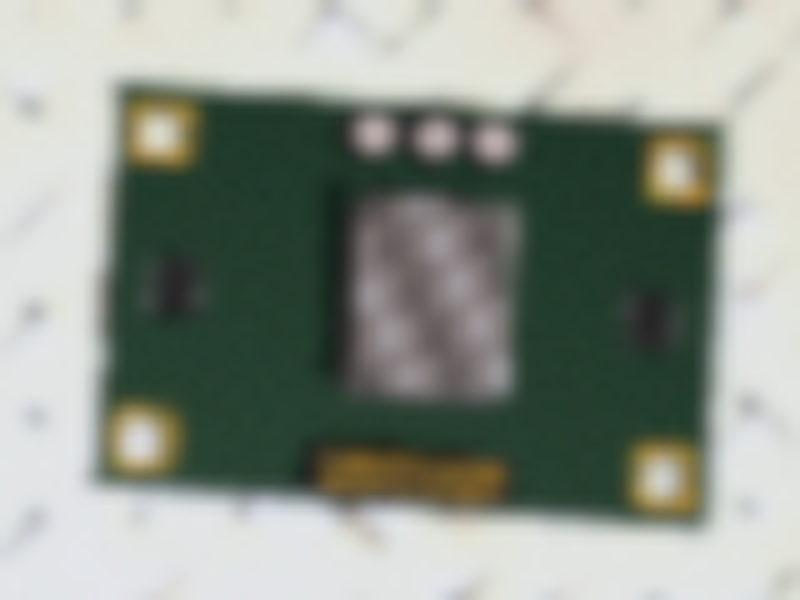

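View pics/top0c.png

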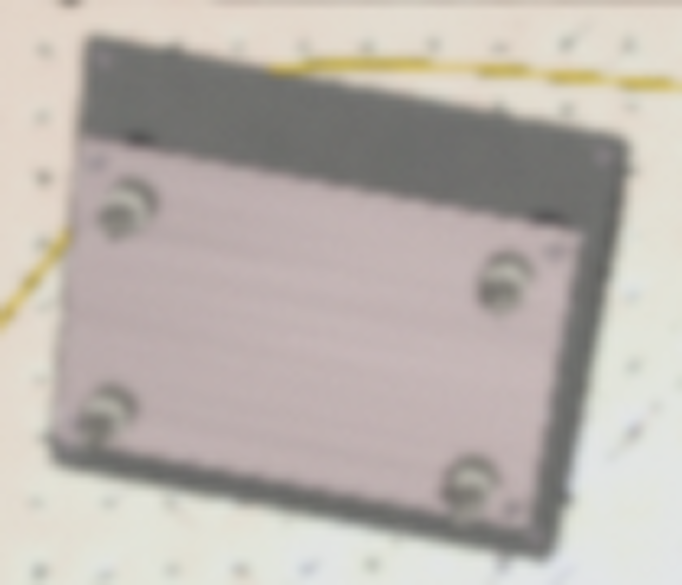

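View pics/scene0c.png

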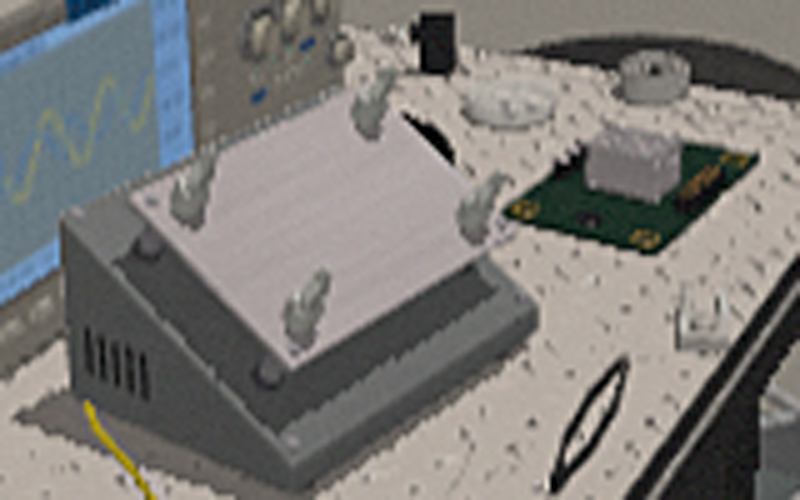

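```bash
cat > h.py <<'E'
import numpy as np,cv2
from scipy.spatial.transform import Rotation as R
from scipy.optimize import least_squares
def load(n):
    c=np.load(n+".npz"); return c["intrinsics"],c["world_from_camera"]
def proj(n,P):
    K,T=load(n) if isinstance(n,str) else n
    P=np.atleast_2d(P); q=(P-T[:3,3])@T[:3,:3]; q=q@K.T; return q[:,:2]/q[:,2:]
def grab(name,tag):
    from cell import bot
    c=bot.capture(name); cv2.imwrite(f"pics/{tag}.png",c["pixels"][:,:,::-1]); np.savez(tag+".npz",**c)
def crop(tag,x0,y0,x1,y1,f,out):
    a=cv2.imread(f"pics/{tag}.png")[y0:y1,x0:x1]; cv2.imwrite(f"pics/{out}.png",cv2.resize(a,None,fx=f,fy=f,interpolation=cv2.INTER_CUBIC))
def up(x0,y0,f,uv): return (np.array(uv,float)+.5)/f-.5+[x0,y0]
def fitpose(obs,p0):
    # obs list of (cam, localpts, pix); params x,y,z,rotvec
    f=lambda p:np.concatenate([(proj(c,R.from_rotvec(p[3:]).apply(L)+p[:3])-u).ravel() for c,L,u in obs])
    s=least_squares(f,p0); return s.x,s.fun
def ray(n,uv):
    K,T=load(n); d=T[:3,:3]@np.linalg.solve(K,[*uv,1]); return T[:3,3],d/np.linalg.norm(d)
def tri(rs):
    A=sum(np.eye(3)-np.outer(d,d) for o,d in rs); b=sum((np.eye(3)-np.outer(d,d))@o for o,d in rs); X=np.linalg.solve(A,b)
    return X,[np.linalg.norm(np.cross(X-o,d)) for o,d in rs]
E
python3 - <<'E'
from h import *
uv=up(355,185,10,[(143,438),(664,476),(160,133),(679,170)])
for z in (0.004,):
    P=[]
    for u in uv:
        o,d=ray("top0",u); P.append(o+d*(z-o[2])/d[2])
    P=np.array(P);print(np.round(P,4),P.mean(0)); e=P[0]-P[1]; print(np.degrees(np.arctan2(-e[0],e[1])),np.linalg.norm(e),np.linalg.norm(P[2]-P[0]))
# deck: top view posts (approx tip/middle) & scene tips
top=up(230,140,6.5,[(105,420),(468,490),(122,212),(502,285)])
sc=up(230,175,5,[(322,275),(500,182),(208,152),(385,75)])
X=[]
for a,b in zip(top,sc):
    x,r=tri([ray("top0",a),ray("scene0",b)]); X.append(x); print(np.round(x,4),np.round(r,4))
X=np.array(X); print(X.mean(0))
E
```

```text
[[ 0.4604 -0.2727  0.004 ]
 [ 0.4497 -0.3996  0.004 ]
 [ 0.5352 -0.2786  0.004 ]
 [ 0.5246 -0.4059  0.004 ]] [ 0.49245237 -0.33919463  0.004     ]
-4.817000097951604 0.12731813111617687 0.07504369177693442
[0.5113 0.0084 0.1014] [0.0014 0.0014]
[ 0.4839 -0.1147  0.1004] [0.004 0.004]
[ 0.5749 -0.0044  0.1431] [0.0009 0.0009]
[ 0.5495 -0.1271  0.1401] [0.0016 0.0016]
[ 0.52990444 -0.05947177  0.12125284]
```

>>> {"fn": "arm_command", "kwargs": {"deltas": [0.054,0.048,0.004,0,0,-0.0247,0.054,0.048,0.004,0,0,-0.0247,0.054,0.048,0.004,0,0,-0.0247,0.054,0.048,0.004,0,0,-0.0247,0.054,0.048,0.004,0,0,-0.0247,0.054,0.048,0.004,0,0,-0.0247,0.054,0.048,0.004,0,0,-0.0247,0.054,0.048,0.004,0,0,-0.0247,0.054,0.048,0.004,0,0,-0.0247,0.054,0.048,0.004,0,0,-0.0247], "hand": 0}}

```text
clock: 1.15
eef_pos: [0.4504, -0.3312, 0.2511]
eef_rot: [-0.0, -0.676, 0.737, 0.0]
wrist_force: [0.6, -0.4, 0.5]
grip_width: 0.0854
```

```bash
python3 -c "
from h import *
grab('wrist','w1')
from cell import bot
print(bot.get_obs()['eef_pos'],bot.get_obs()['clock'],np.round(load('w1')[1],3))"
```

```text
[ 0.45391162 -0.32767311  0.25149032] 1.2 [[-0.085 -0.955 -0.286  0.523]
 [-0.996  0.081  0.025 -0.338]
 [-0.001  0.287 -0.958  0.393]
 [ 0.     0.     0.     1.   ]]
```

View pics/w1.png

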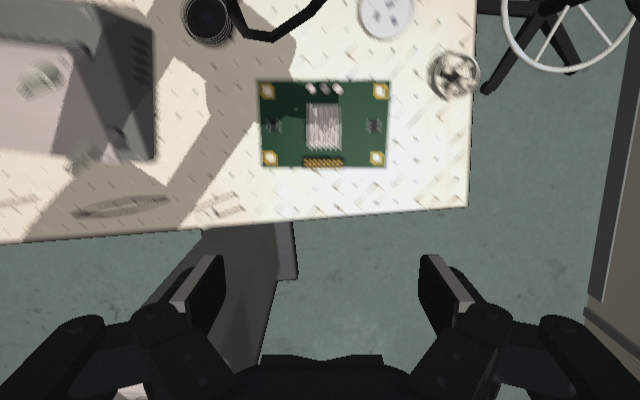

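The wrist view shows the board at about (323,124), with its holes near (267,90), (380,90), (269,158) and (376,158). The arm was still settling, so I'll take it again and enlarge.

```bash
python3 -c "
from h import *
grab('wrist','w2')
from cell import bot
print(bot.get_obs()['eef_pos'])
crop('w2',250,70,400,180,5.3,'w2c')"
```

```text
[ 0.45219534 -0.32946255  0.25127932]
```

View pics/w2c.png

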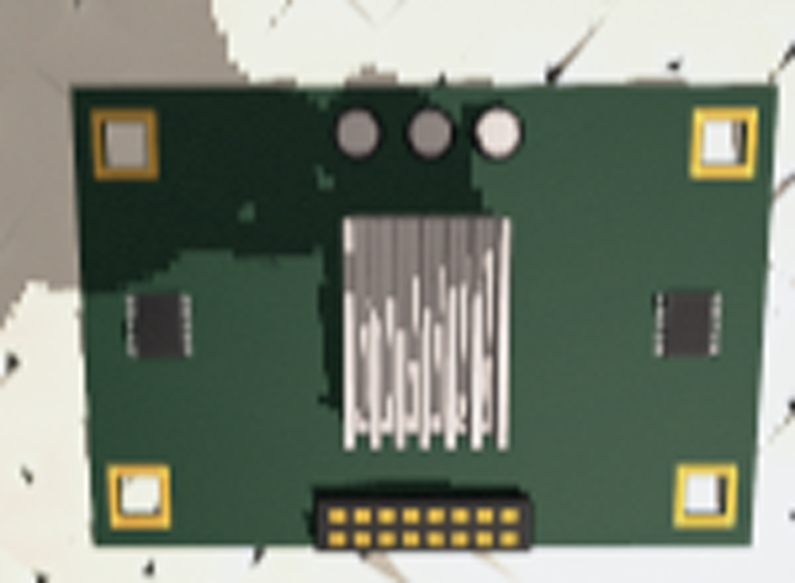

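>>> {"fn": "arm_command", "kwargs": {"deltas": [0.004,0.09,0.02,0,0,-0.0175,0.004,0.09,0.02,0,0,-0.0175,0.004,0.09,0.02,0,0,-0.0175,0.004,0.09,0.02,0,0,-0.0175,0.004,0.09,0.02,0,0,-0.0175,0.004,0.09,0.02,0,0,0,0,0,0,0,0,0,0,0,0,0,0,0]}}

```text
clock: 2.05
eef_pos: [0.4615, -0.0622, 0.3115]
eef_rot: [0.0, -0.626, 0.78, -0.0]
wrist_force: [0.6, -0.2, -0.3]
grip_width: 0.0859
```

```bash
python3 -c "
from h import *
grab('wrist','w3')
from cell import bot
print(bot.get_obs()['eef_pos'])"
```

```text
[ 0.46133282 -0.06306666  0.31097798]
```

View pics/w3.png

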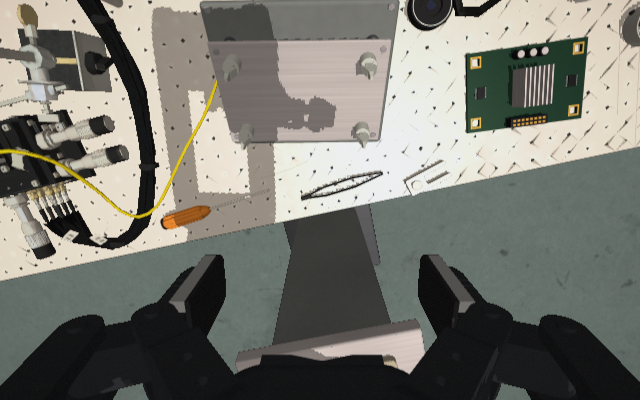

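View w3 shows the console with posts at about (231,66), (367,66), (246,135) and (362,133), and the board at right. I'll take a second viewpoint 0.1 m ahead.

>>> {"fn": "arm_command", "kwargs": {"deltas": [0.05,0,0,0,0,0,0.05,0,0,0,0,0,0.05,0,0,0,0,0,0.05,0,0,0,0,0,0,0,0,0,0,0,0,0,0,0,0,0]}}

```text
clock: 2.7
eef_pos: [0.5611, -0.0643, 0.3099]
eef_rot: [-0.001, -0.624, 0.782, 0.001]
wrist_force: [-0.6, -0.1, -1.1]
grip_width: 0.0854
```

```bash
python3 -c "
from h import *
grab('wrist','w4')
from cell import bot
print(bot.get_obs()['eef_pos'])
crop('w3',200,30,400,150,4,'w3c')
crop('w4',190,70,410,230,3.6,'w4c')"
```

```text
[ 0.56082941 -0.06398895  0.31039996]
```

View pics/w4.png

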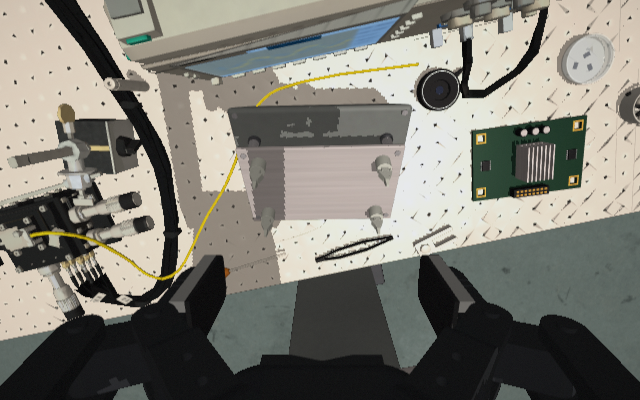

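View pics/w3c.png

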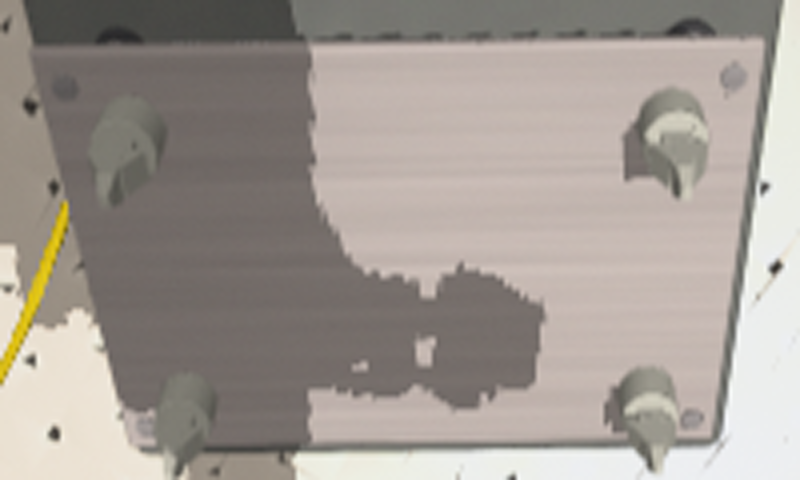

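View pics/w4c.png

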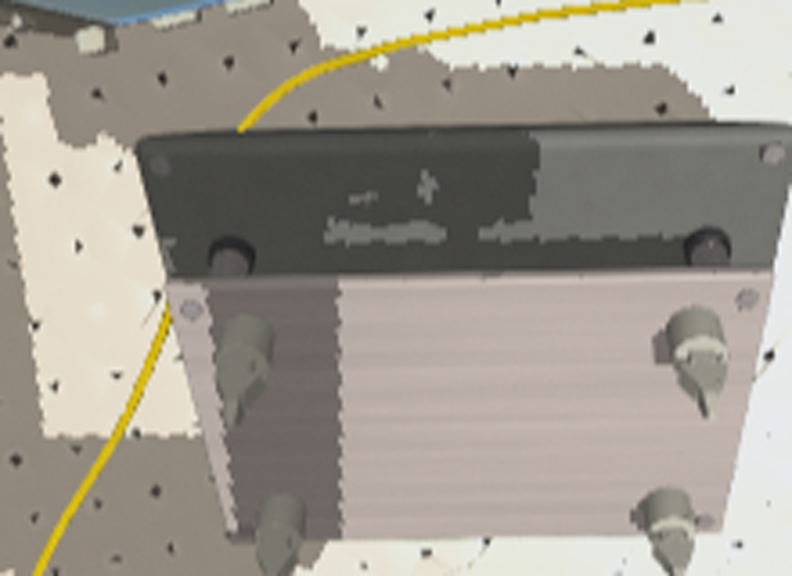

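```bash
python3 -c "
from h import *
crop('w4',230,170,400,250,4.6,'w4d')
crop('w4',460,105,600,210,5.6,'w4e')
crop('w3',455,30,600,140,5.4,'w3e')"
```

```text
(no output)
```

View pics/w4d.png

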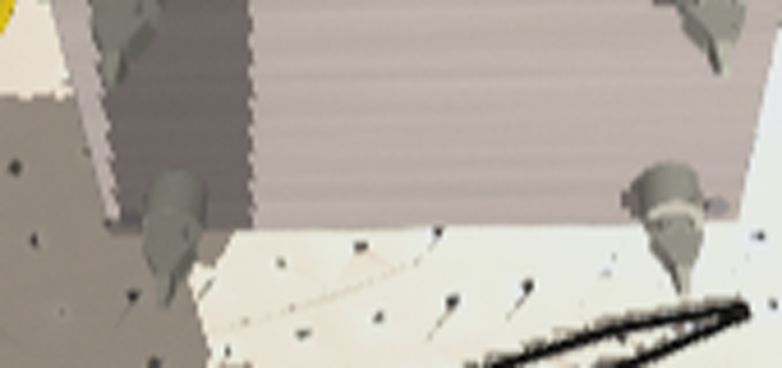

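View pics/w4e.png

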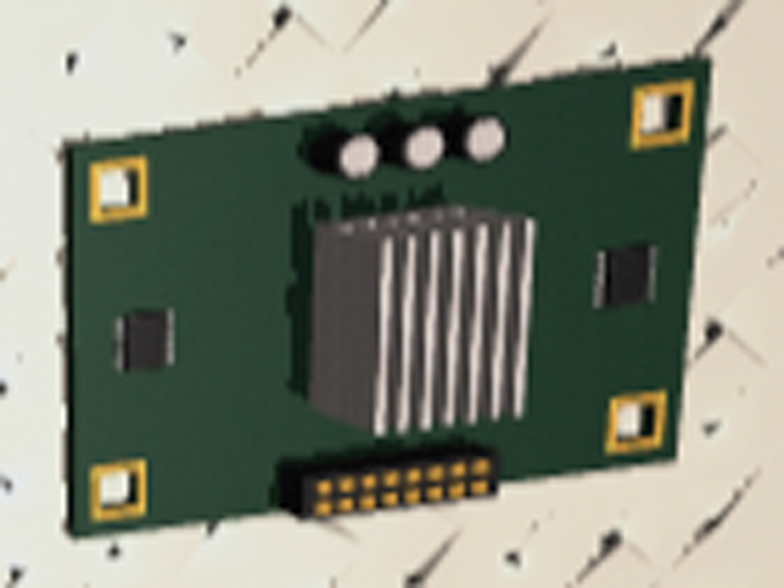

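View pics/w3e.png

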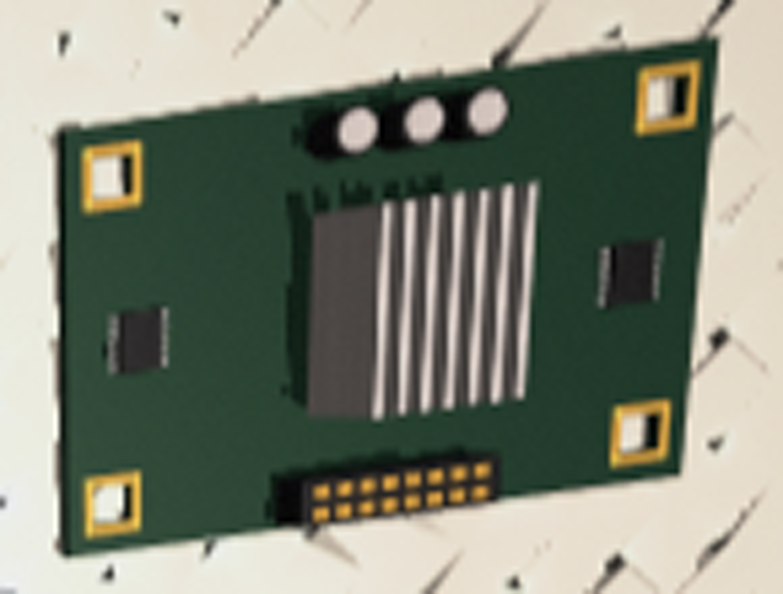

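```bash
python3 - <<'E'
from h import *
# order: 0,1,2,3 = (-x,+y),(-x,-y),(+x,+y),(+x,-y)
S=np.array([[-1,1],[-1,-1],[1,1],[1,-1]])
H=np.c_[S*[.038,.064],np.full(4,.004)]
obs2=("w2",H,up(250,70,5.3,[(139,496),(706,496),(125,144),(724,143)]))
obs3=("w3",H,up(455,30,5.4,[(113,504),(641,433),(113,177),(668,98)]))
obs4=("w4",H,up(460,105,5.6,[(119,490),(636,422),(119,189),(662,114)]))
obst=("top0",H,up(355,185,10,[(143,438),(664,476),(160,133),(679,170)]))
for o in ([obs2],[obs3],[obs4],[obst],[obs2,obs3,obs4]):
    p,r=fitpose(o,[.49,-.34,0,0,0,-.085]); print("board",np.round(p,4),"deg",np.round(np.degrees(p[3:]),2),"rms",np.sqrt(np.mean(r**2)).round(2))
def lvl(obs):
    f=lambda q:np.concatenate([(proj(c,R.from_rotvec([0,0,q[3]]).apply(L)+q[:3])-u).ravel() for c,L,u in obs])
    s=least_squares(f,[.49,-.34,0,-.085]); return s.x,np.sqrt(np.mean(s.fun**2))
for o in ([obs2],[obs3],[obs4],[obst],[obs2,obs3,obs4],[obs2,obs3,obs4,obst]): print("level",np.round(lvl(o)[0],4),lvl(o)[1].round(2))
# deck
T=np.c_[S*[.038,.064],np.full(4,.037)]; C=np.c_[S*[.056,.085],np.full(4,0.)]
t3=("w3",T,up(200,30,4,[(176,475),(656,470),(108,203),(683,197)]))
c3=("w3",C,up(200,30,4,[(133,447),(717,440),(32,44),(765,38)]))
t4=("w4",T,np.r_[up(230,170,4.6,[(165,304),(684,292)]),up(190,70,3.6,[(231,423),(706,415)])])
c4=("w4",C,up(190,70,3.6,[(231,537),(721,534),(166,281),(771,272)]))
p0=np.r_[.55,-.06,.09,(R.from_euler('z',-.21)*R.from_euler('y',-np.pi/6)).as_rotvec()]
for n,o in dict(t=[t3,t4],c=[c3,c4],all3=[t3,c3],all4=[t4,c4],all=[t3,c3,t4,c4]).items():
    p,r=fitpose(o,p0); print("deck",n,np.round(p[:3],4),R.from_rotvec(p[3:]).as_euler('ZYX',degrees=True).round(2),"rms",np.sqrt(np.mean(r**2)).round(2))
    # constrained tilt
    f=lambda q:np.concatenate([(proj(c,R.from_euler('ZYX',[q[3],-np.pi/6,0]).apply(L)+q[:3])-u).ravel() for c,L,u in o])
    s=least_squares(f,[.55,-.06,.09,-.21]); print("   con",np.round(s.x,4),np.degrees(s.x[3]).round(2),np.sqrt(np.mean(s.fun**2)).round(2))
E
```

```text
board [ 4.930e-01 -3.404e-01 -2.000e-04 -4.200e-03  8.400e-03 -8.310e-02] deg [-0.24  0.48 -4.76] rms 0.01
board [ 0.493  -0.3411 -0.0016 -0.0035  0.0011 -0.0845] deg [-0.2   0.06 -4.84] rms 0.01
board [ 4.933e-01 -3.405e-01 -7.000e-04 -1.000e-04  0.000e+00 -8.420e-02] deg [-0.01  0.   -4.82] rms 0.01
board [ 0.493  -0.3409 -0.0084 -0.0268  0.0169 -0.0856] deg [-1.53  0.97 -4.9 ] rms 0.05
board [ 4.931e-01 -3.405e-01 -5.000e-04  4.000e-04  7.000e-04 -8.400e-02] deg [ 0.02  0.04 -4.81] rms 0.11
level [ 4.930e-01 -3.404e-01 -2.000e-04 -8.330e-02] 0.04
level [ 0.493  -0.3408 -0.0009 -0.0843] 0.04
level [ 0.4933 -0.3405 -0.0007 -0.0842] 0.01
level [ 0.4928 -0.3403 -0.0053 -0.0829] 0.08
level [ 0.4931 -0.3405 -0.0005 -0.0839] 0.11
level [ 0.4931 -0.3404 -0.0005 -0.0838] 0.21
deck t [ 0.5404 -0.0599  0.0919] [-11.24 -29.7   -0.76] rms 0.48
   con [ 0.5407 -0.0597  0.0921 -0.2028] -11.62 0.52
deck c [ 0.5418 -0.0601  0.0926] [-11.37 -29.13  -1.14] rms 0.51
   con [ 0.5418 -0.0603  0.0928 -0.2069] -11.85 0.69
deck all3 [ 0.5413 -0.0605  0.0931] [-11.37 -30.24  -1.04] rms 0.69
   con [ 0.5413 -0.0604  0.0928 -0.2058] -11.79 0.77
deck all4 [ 0.541  -0.0597  0.0924] [-11.31 -29.76  -0.77] rms 0.55
   con [ 0.5411 -0.0596  0.0925 -0.2052] -11.76 0.62
deck all [ 0.5412 -0.0601  0.0929] [-11.38 -29.99  -0.81] rms 0.7
   con [ 0.5412 -0.0601  0.0928 -0.2056] -11.78 0.75
```

>>> {"fn": "arm_command", "kwargs": {"deltas": [-0.023,-0.0925,0,0,0,0.0175,-0.023,-0.0925,0,0,0,0.0175,-0.023,-0.0925,0,0,0,0.0175,-0.023,-0.0925,0,0,0,0.0175,-0.023,-0.0925,0,0,0,0.0175,-0.023,-0.0925,0,0,0,0,0,0,-0.0955,0,0,0,0,0,-0.0955,0,0,0,0,0,-0.0955,0,0,0,0,0,-0.0955,0,0,0]}}

```text
clock: 3.75
eef_pos: [0.4912, -0.3406, 0.1192]
eef_rot: [-0.0, -0.676, 0.737, -0.001]
wrist_force: [-0.0, -0.5, 0.6]
grip_width: 0.0854
```

>>> {"fn": "arm_command", "kwargs": {"deltas": [0,0,0,0,0,0,0,0,0,0,0,0,0,0,0,0,0,0]}}

```text
clock: 4.05
eef_pos: [0.494, -0.3416, 0.1244]
eef_rot: [0.0, -0.677, 0.736, -0.003]
wrist_force: [-0.4, 0.1, 0.5]
grip_width: 0.0853
```

```bash
python3 -c "
from h import *
from cell import bot
for i in range(3):
  o=bot.get_obs(); print(o['eef_pos'],R.from_quat(np.roll(o['eef_rot'],-1)).as_matrix().round(4)[:,0],o['clock'])
  grab('wrist','w5')
"
```

```text
[ 0.49399171 -0.34162135  0.12440305] [-0.0844 -0.9964  0.0031] 4.05
[ 0.49432044 -0.34175746  0.1246566 ] [-0.0842 -0.9964  0.0036] 4.1
[ 0.49433282 -0.3416427   0.1244169 ] [-0.0841 -0.9965  0.0036] 4.15
```

View pics/w5.png

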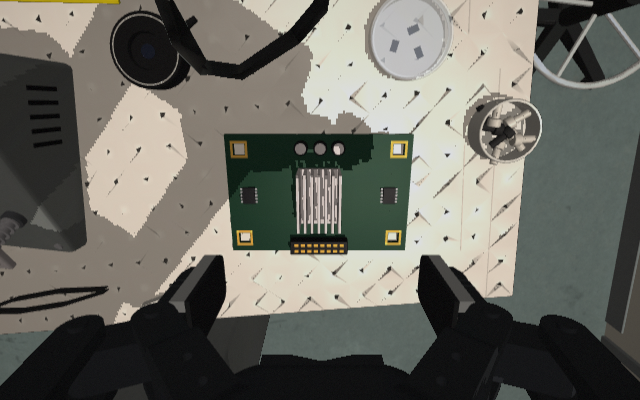

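```bash
python3 -c "
from h import *
crop('w5',215,120,425,265,3.8,'w5c')"
```

```text
(no output)
```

View pics/w5c.png

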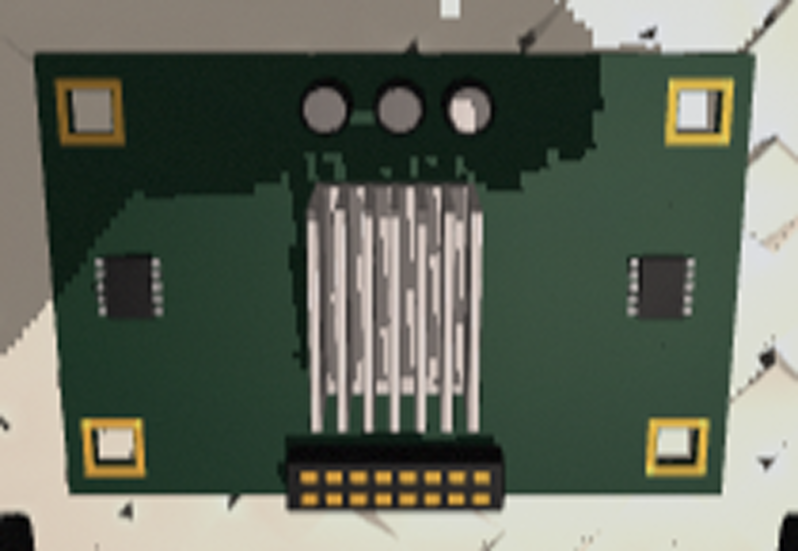

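```bash
python3 - <<'E'
from h import *
S=np.array([[-1,1],[-1,-1],[1,1],[1,-1]])
H=np.c_[S*[.038,.064],np.full(4,.004)]
o=[("w5",H,up(215,120,3.8,[(114,447),(678,447),(91,112),(700,112)]))]
p,r=fitpose(o,[.49,-.34,0,0,0,-.085]); print("board",np.round(p[:3],4),"deg",np.round(np.degrees(p[3:]),2),r.round(2))
from cell import bot
print(bot.get_obs()['eef_pos'],bot.get_obs()['clock'])
E
```

```text
board [ 4.931e-01 -3.405e-01 -4.000e-04] deg [-0.08  0.05 -4.8 ] [ 0.09  0.05 -0.06  0.03 -0.04 -0.07  0.01 -0.01]
[ 0.49411221 -0.34140102  0.12386683] 4.2
```

>>> {"fn": "arm_command", "kwargs": {"deltas": [-0.002,0.002,-0.054,0,0,0,0,0,-0.054,0,0,0,0,0,-0.054,0,0,0,0,0,-0.054,0,0,0,0,0,0,0,0,0,0,0,0,0,0,0]}}

```text
clock: 4.8
eef_pos: [0.492, -0.3393, 0.0135]
eef_rot: [0.0, -0.677, 0.736, -0.0]
wrist_force: [0.1, 0.5, 0.6]
grip_width: 0.0852
```

```bash
python3 -c "
from h import *
from cell import bot
grab('wrist','w6');o=bot.get_obs(); print(o['eef_pos'],R.from_quat(np.roll(o['eef_rot'],-1)).as_matrix().round(4).tolist(),o['wrist_force'])"
```

```text
[ 0.49274616 -0.33996365  0.01452408] [[-0.084, -0.9965, 0.0021], [-0.9965, 0.084, -0.0017], [0.0015, -0.0023, -1.0]] [-0.1627693   0.31338628  0.71606582]
```

View pics/w6.png

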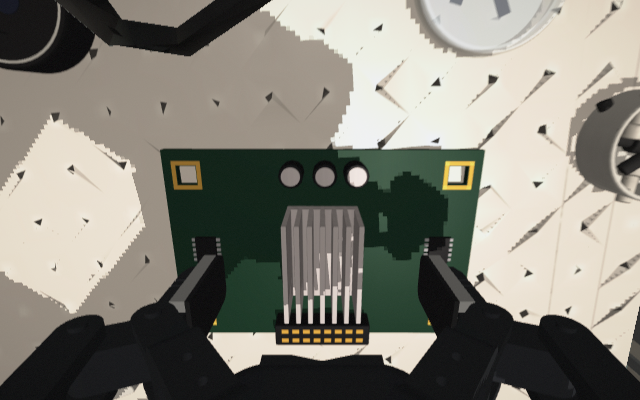

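>>> {"fn": "arm_command", "kwargs": {"deltas": [0,0,-0.009,0,0,0,0,0,-0.009,0,0,0,0,0,0,0,0,0]}}

```text
clock: 5.15
eef_pos: [0.4915, -0.339, 0.0034]
eef_rot: [0.0, -0.677, 0.736, -0.0]
wrist_force: [-0.1, -0.9, -0.6]
grip_width: 0.0854
```

>>> {"fn": "arm_command", "kwargs": {"deltas": [0,0,0,0,0,0,0,0,0,0,0,0,0,0,0,0,0,0,0,0,0,0,0,0,0,0,0,0,0,0,0,0,0,0,0,0,0,0,0,0,0,0], "hand": 1, "newtons": 60}}

```text
clock: 5.85
eef_pos: [0.4918, -0.3393, 0.0036]
eef_rot: [0.0, -0.677, 0.736, -0.0]
wrist_force: [0.1, -0.4, 2.3]
grip_width: 0.0331
```

```bash
python3 -c "
from h import *
from cell import bot
grab('wrist','w7');o=bot.get_obs(); print(o)"
```

```text
{'clock': 5.9, 'joints': array([-6.89701730e-01,  3.43121147e-01,  1.68002328e+00,  5.31952297e-06,
        1.11784711e+00,  9.65332464e-01]), 'joint_vel': array([2.53139219e-04, 1.12522995e-03, 4.00698862e-04, 1.07392535e-03,
       1.73511379e-03, 4.28172183e-05]), 'effort': array([ 7.29709072e-02, -5.85543358e+01, -4.11645162e+01,  4.16385499e-02,
        7.55297346e-02, -8.64792873e-04]), 'eef_pos': array([ 0.49174762, -0.33923854,  0.00360112]), 'eef_rot': array([ 4.36595864e-05, -6.76705003e-01,  7.36254201e-01, -2.97378562e-04]), 'wrist_force': array([ 0.17872322, -0.75144486,  3.73532222]), 'ft_torque': array([-0.06164489, -0.01127796,  0.00750607]), 'grip_width': 0.03329138844593257}
```

View pics/w7.png

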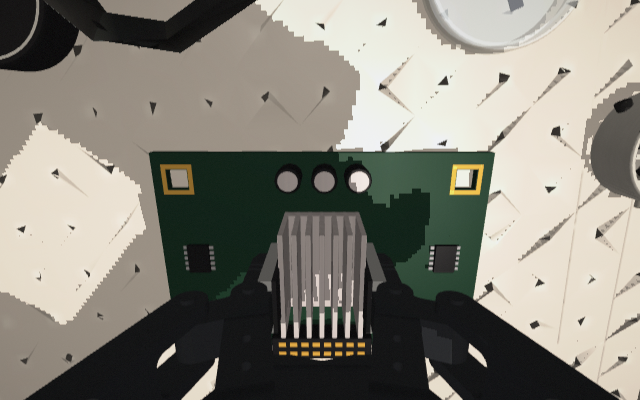

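>>> {"fn": "arm_command", "kwargs": {"deltas": [0,0,0.03,0,0,0,0,0,0.06,0,0,0,0,0,0.08,0,0,0,0,0,0.08,0,0,0,0,0,0.08,0,0,0,0,0,0.08,0,0,0,0,0,0.08,0,0,0,0,0,0,0,0,0,0,0,0,0,0,0]}}

```text
clock: 6.8
eef_pos: [0.4919, -0.3393, 0.2502]
eef_rot: [0.0, -0.677, 0.736, -0.001]
wrist_force: [-0.5, -1.0, -1.7]
grip_width: 0.0329
```

```bash
python3 -c "
from h import *
from cell import bot
o=bot.get_obs();grab('wrist','w8'); print(o['eef_pos'].tolist(),o['eef_rot'].tolist(),o['wrist_force'],o['grip_width'],o['ft_torque'])
crop('w8',140,140,500,370,2.2,'w8c')"
```

```text
[0.49189649372182004, -0.33929735628831914, 0.2501911131833482] [0.00018366032722399179, -0.6767579414270861, 0.7362043031969202, -0.001370743810551327] [-0.47402379 -1.02075766 -1.69378306] 0.03294256844899415 [0.03320891 0.02885983 0.02519776]
```

View pics/w8c.png

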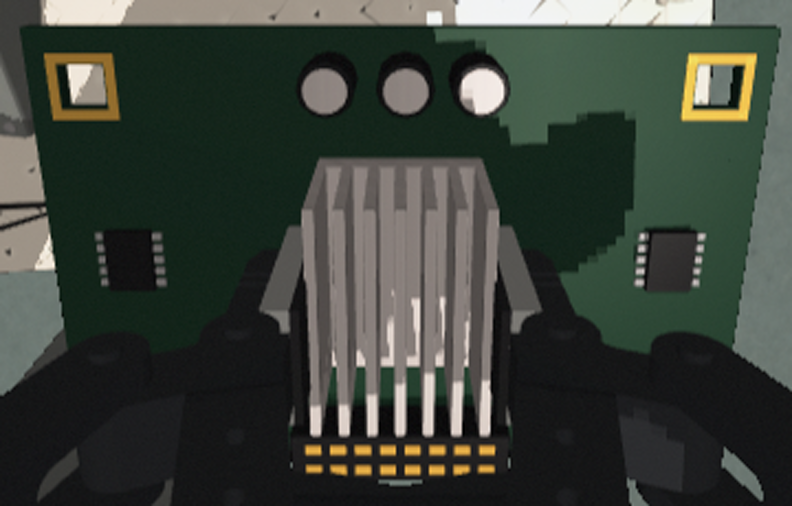

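```bash
python3 - <<'E'
from h import *
P=np.array([[38,64,4],[38,-64,4],[50,75,4],[50,-75,4],[-23,17,32],[-23,-17,32],[23,17,32],[23,-17,32]])/1e3
uv=up(140,140,2.2,[(82,88),(719,87),(20,27),(780,27),(303,437),(497,437),(302,210),(498,210)])
c=np.load("w8.npz");T=c["world_from_camera"]
p,r=fitpose([("w8",P,uv)],[.49,-.34,.24,0,0,-.085]); print(p[:3],np.degrees(p[3:]),r.reshape(-1,2).round(2).tolist())
tcp=np.array([0.4919,-0.3393,0.2502]);q=np.array([0.00018,-0.67676,0.7362,-0.00137])
Rt=R.from_quat(np.roll(q,-1)); Rb=R.from_rotvec(p[3:])
print("board rel TCP in board axes (mm)",Rb.inv().apply(p[:3]-tcp)*1e3)
print("tool->board euler", (Rt.inv()*Rb).as_matrix().round(4).tolist())
f=lambda q:(proj("w8",R.from_rotvec([0,0,q[3]]).apply(P)+q[:3])-uv).ravel()
s=least_squares(f,[.49,-.34,.24,-.085]);print(s.x,np.degrees(s.x[3]),np.sqrt(np.mean(s.fun**2)))
E
```

```text
[ 0.49349268 -0.34031092  0.24656725] [-0.08417907  0.77533854 -4.72157854] [[0.21, -0.34], [-0.5, -0.02], [-0.28, 0.31], [0.48, 0.11], [2.84, 0.57], [-2.72, 0.57], [-0.98, -0.53], [0.94, -0.56]]
board rel TCP in board axes (mm) [ 1.71923081 -0.86905068 -3.61171339]
tool->board euler [[-0.0017, -1.0, -0.0005], [-0.9999, 0.0017, -0.0157], [0.0157, 0.0004, -0.9999]]
[ 0.49360603 -0.34030201  0.24613743 -0.08307943] -4.7601005113561365 1.1567288834579368
```

```bash
cat >> h.py <<'E'
DECK=np.array([0.541,-0.060,0.0925]); DYAW=-11.7
RD=R.from_euler('ZYX',[DYAW,-30,0],degrees=True)
R0=R.from_matrix(np.array([[0,-1,0],[-1,0,0],[0,0,-1.]]))
REL=np.array([1.6,-.9,-3.6])/1e3
def cur():
    from cell import bot
    o=bot.get_obs(); return o["eef_pos"],R.from_quat(np.roll(o["eef_rot"],-1)),o
def goto(pos,rot,n=1):
    p,r,o=cur(); d=(pos-p)/.5; w=(rot*r.inv()).as_rotvec()/(np.pi/2)
    print("clock",o["clock"],"pos",p.round(4),"total",d.round(4),w.round(4),"per row",(d/n).round(4),(w/n).round(4))
def board_tcp(h,dx=0,dy=0): return DECK+RD.apply(np.array([dx,dy,h])-REL)
E
python3 -c "
from h import *
t=board_tcp(.075);print(t);goto(t,RD*R0,8);print((RD*R0).as_matrix().round(3))"
```

```text
[ 0.5013422  -0.05086817  0.1597696 ]
clock 6.85 pos [ 0.4911 -0.3387  0.248 ] total [ 0.0204  0.5756 -0.1765] [-0.0482 -0.3304 -0.0747] per row [ 0.0025  0.072  -0.0221] [-0.006  -0.0413 -0.0093]
[[-0.203 -0.848  0.49 ]
 [-0.979  0.176 -0.101]
 [-0.    -0.5   -0.866]]
```

>>> {"fn": "arm_command", "kwargs": {"deltas": [0.0025,0.072,0,-0.006,-0.0413,-0.0093,0.0025,0.072,0,-0.006,-0.0413,-0.0093,0.0025,0.072,0,-0.006,-0.0413,-0.0093,0.0025,0.072,0,-0.006,-0.0413,-0.0093,0.0025,0.072,0,-0.006,-0.0413,-0.0093,0.0025,0.072,0,-0.006,-0.0413,-0.0093,0.0025,0.072,0,-0.006,-0.0413,-0.0093,0.0025,0.072,0,-0.006,-0.0413,-0.0093,0,0,0,0,0,0,0,0,0,0,0,0]}}

```text
clock: 7.85
eef_pos: [0.5003, -0.0497, 0.2458]
eef_rot: [0.163, -0.611, 0.748, -0.199]
wrist_force: [0.0, -0.5, -1.9]
grip_width: 0.033
```

```bash
python3 -c "
from h import *
grab('wrist','w9');grab('scene','s9');grab('top','t9')
goto(board_tcp(.06),RD*R0,4)
crop('s9',200,130,400,280,4,'s9c')"
```

```text
clock 8.0 pos [ 0.5013 -0.052   0.2476] total [ 0.0147 -0.0007 -0.2017] [ 0.0001 -0.0009  0.0006] per row [ 0.0037 -0.0002 -0.0504] [ 0.     -0.0002  0.0001]
```

View pics/w9.png

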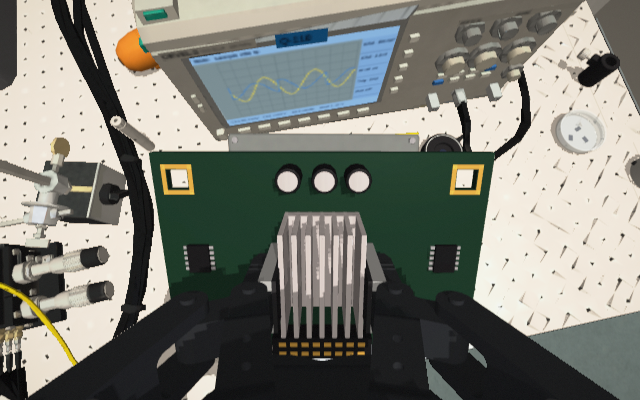

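View pics/s9c.png

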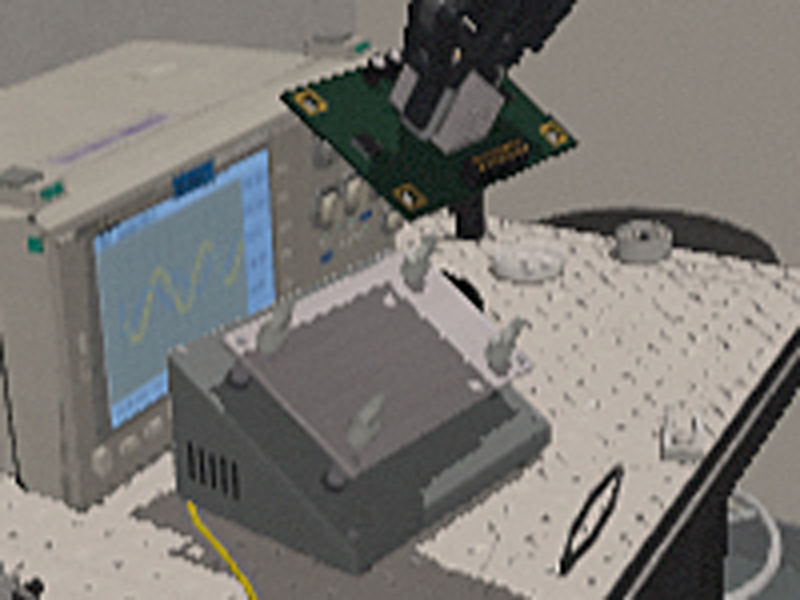

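>>> {"fn": "arm_command", "kwargs": {"deltas": [0.0037,0,-0.0504,0,0,0,0.0037,0,-0.0504,0,0,0,0.0037,0,-0.0504,0,0,0,0.0037,0,-0.0504,0,0,0,0,0,0,0,0,0,0,0,0,0,0,0,0,0,0,0,0,0]}}

```text
clock: 8.7
eef_pos: [0.5099, -0.0519, 0.1496]
eef_rot: [0.164, -0.609, 0.749, -0.202]
wrist_force: [0.5, 0.9, -2.0]
grip_width: 0.0328
```

```bash
python3 -c "
from h import *
grab('wrist','w10');grab('scene','s10');grab('top','t10')
goto(board_tcp(.06),RD*R0,1)
goto(board_tcp(.042),RD*R0,1)
crop('w10',140,130,500,370,2.2,'w10c')
crop('s10',230,150,350,250,6,'s10c')
crop('t10',220,120,345,230,6,'t10c')"
```

```text
clock 8.85 pos [ 0.5099 -0.0514  0.1495] total [-0.0024 -0.0019 -0.0054] [ 0.0005  0.002  -0.    ] per row [-0.0024 -0.0019 -0.0054] [ 0.0005  0.002  -0.    ]
clock 8.85 pos [ 0.5099 -0.0514  0.1495] total [ 0.0152 -0.0056 -0.0366] [ 0.0005  0.002  -0.    ] per row [ 0.0152 -0.0056 -0.0366] [ 0.0005  0.002  -0.    ]
```

View pics/w10c.png

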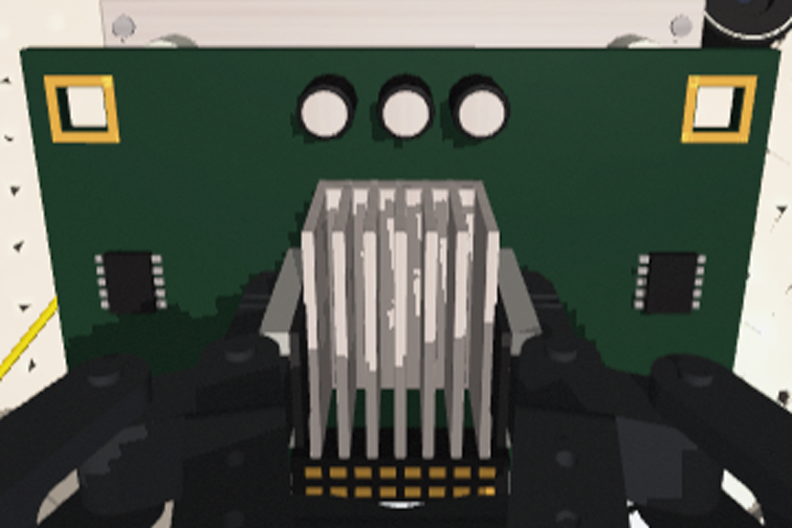

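View pics/s10c.png

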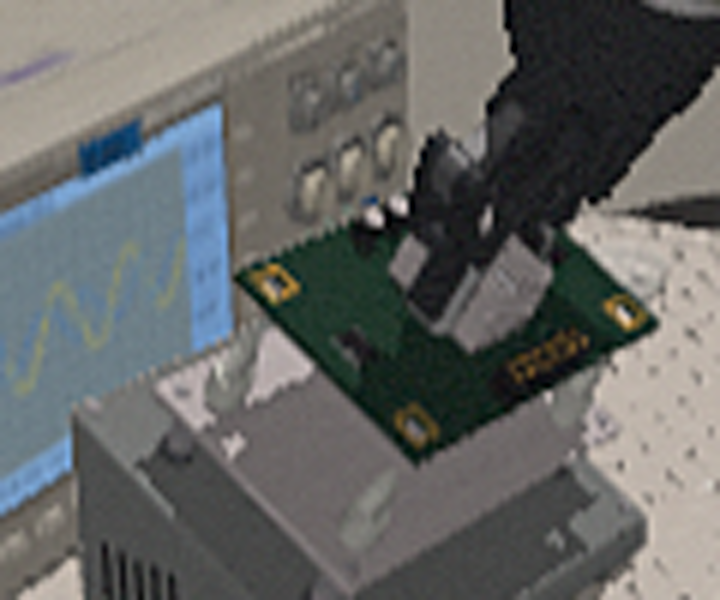

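View pics/t10c.png

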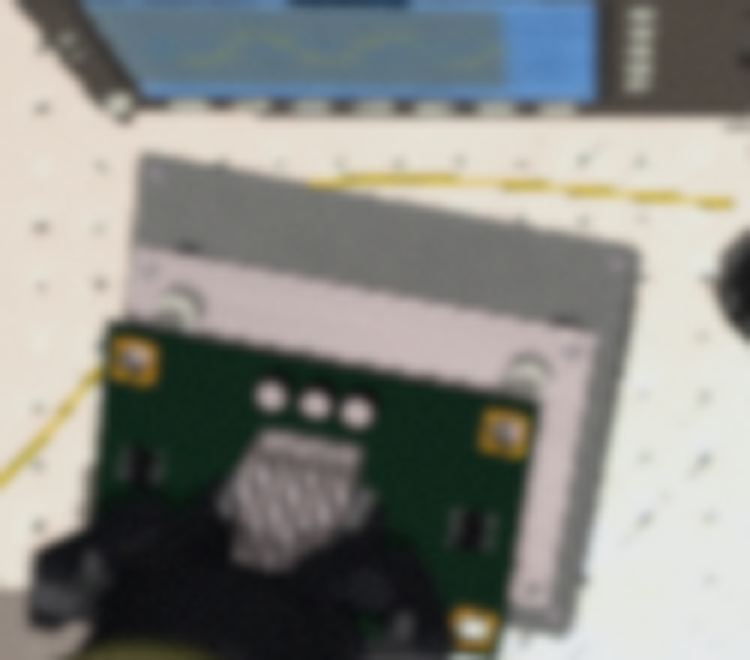

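```bash
python3 - <<'E'
from h import *
S=np.array([[-1,1],[-1,-1],[1,1],[1,-1]])
H=np.c_[S*[.038,.064],np.full(4,.004)]
p,r,o=cur(); Rb=r*R0.inv(); B=p+Rb.apply(REL); W=Rb.apply(H)+B
print("deck frame board pos mm",RD.inv().apply(B-DECK)*1e3, (RD.inv()*Rb).as_rotvec(degrees=True))
print("top",(proj("t10",W[[2,3,1]])-up(220,120,6,[(134,358),(503,432),(474,628)])).round(2).tolist())
print("scene",(proj("s10",W[[2,1,0]])-up(230,150,6,[(275,283),(627,312),(415,425)])).round(2).tolist())
C=RD.apply(np.c_[S*[.056,.085],np.zeros(4)])+DECK; T=RD.apply(np.c_[S*[.038,.064],np.full(4,.037)])+DECK
print("decktop",(proj("top0",C)-up(230,140,6.5,[(52,455),(540,548),(80,138),(580,235)])).round(2).tolist())
print("tipscene",(proj("scene0",T)-up(230,175,5,[(322,275),(500,182),(208,152),(385,75)])).round(2).tolist())
# overlay tips/corner prediction in w10 for the deck back corners
print("w10 deck back corners",proj("w10",C[2:]), up(140,130,2.2,[(100,0),(703,0)]))
print("w10 board",(proj("w10",W[2:])-up(140,130,2.2,[(82,110),(719,109)])).round(2).tolist())
E
```

```text
deck frame board pos mm [ 2.21548428  1.19167988 61.87144998] [-0.0057722  -0.18266791  0.00769441]
top [[0.26, 0.13], [0.74, -0.17], [0.17, 0.0]]
scene [[0.34, -0.1], [-0.12, -0.33], [0.46, -0.02]]
decktop [[0.68, -2.81], [-1.5, -2.89], [0.41, -0.28], [0.53, -0.28]]
tipscene [[1.38, -0.2], [0.28, -1.25], [1.24, 0.96], [1.73, -0.7]]
w10 deck back corners [[185.91523862 130.64940641]
 [460.2203865  130.68807085]] [[185.18181818 129.72727273]
 [459.27272727 129.72727273]]
w10 board [[-1.19, 0.07], [-0.47, 0.54]]
```

```bash
python3 - <<'E'
from h import *
S=np.array([[-1,1],[-1,-1],[1,1],[1,-1]])
pts=RD.apply(np.vstack([np.c_[S*[.056,.085],np.zeros(4)],np.c_[S*[.038,.064],np.full(4,.037)],np.c_[S*[.038,.064],np.full(4,.0)]]))+DECK
for tag,(x0,y0,x1,y1,f) in {"s9":(235,180,335,255,8),"w3":(200,30,400,160,4)}.items():
    a=cv2.imread(f"pics/{tag}.png")[y0:y1,x0:x1]; a=cv2.resize(a,None,fx=f,fy=f,interpolation=cv2.INTER_CUBIC)
    for u in proj(tag,pts):
        q=((u-[x0,y0]+.5)*f-.5); cv2.drawMarker(a,(int(round(q[0])),int(round(q[1]))),(0,0,255),cv2.MARKER_CROSS,14,1)
    cv2.imwrite(f"pics/ov_{tag}.png",a)
E
```

```text
(no output)
```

View pics/ov_s9.png

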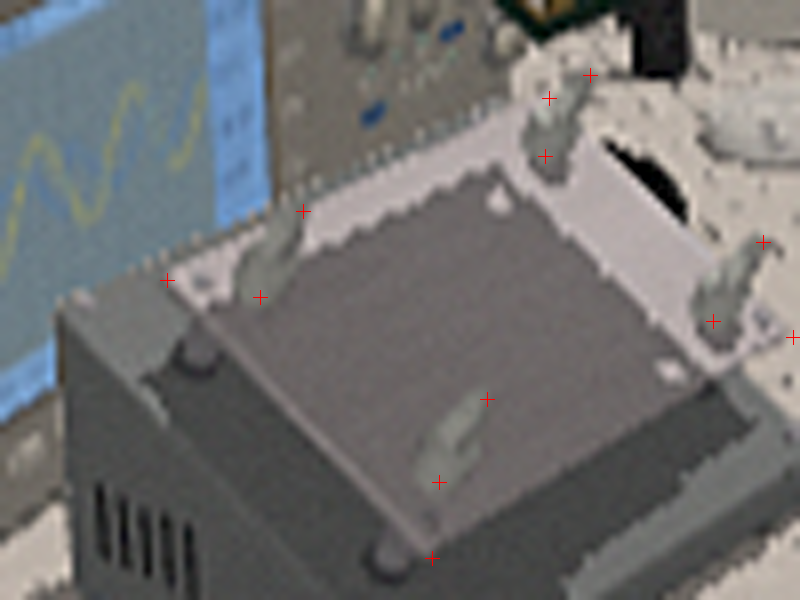

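View pics/ov_w3.png

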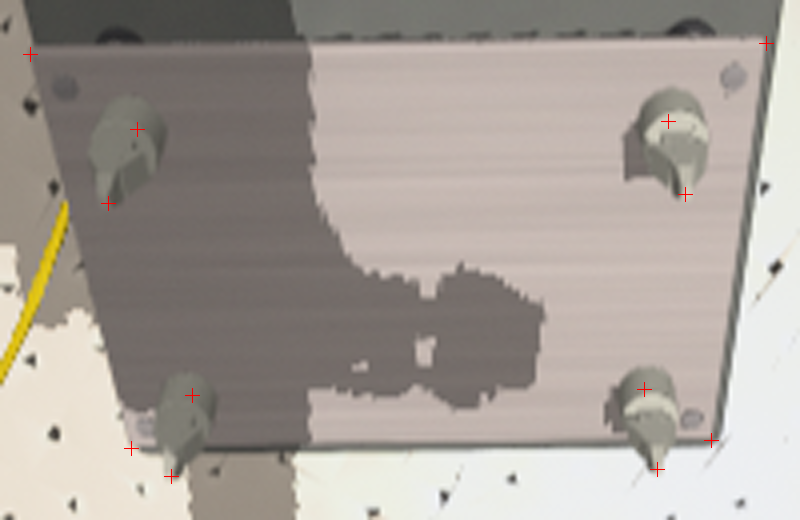

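```bash
python3 - <<'E'
from h import *
S=np.array([[-1,1],[-1,-1],[1,1],[1,-1]])
T=np.c_[S*[.038,.064],np.full(4,.037)]; C=np.c_[S*[.056,.085],np.full(4,0.)]
t3=("w3",T,up(200,30,4,[(175,477),(656,470),(108,203),(683,197)]))
c3=("w3",C,up(200,30,4,[(133,447),(717,440),(32,46),(765,38)]))
t4=("w4",T,np.r_[up(230,170,4.6,[(165,304),(684,292)]),up(190,70,3.6,[(231,423),(706,415)])])
c4=("w4",C,up(190,70,3.6,[(231,537),(721,534),(166,281),(771,272)]))
ts=("s9",T,up(235,180,8,[(479,393),(763,238),(296,210),(585,75)]))
p0=np.r_[DECK,RD.as_rotvec()]
for n,o in dict(t34=[t3,t4],all=[t3,c3,t4,c4],ts=[t3,t4,ts],alls=[t3,c3,t4,c4,ts]).items():
    p,r=fitpose(o,p0); print(n,np.round(p[:3],4),R.from_rotvec(p[3:]).as_euler('ZYX',degrees=True).round(2))
    for k in r.reshape(-1,4,2).round(1): print("   ",k.tolist())
    Rd=R.from_rotvec(p[3:]); d=RD.inv().apply(Rd.apply(T)+p[:3]-DECK)-T; print("  tip shift vs model mm",(d*1e3).round(1).tolist(),(d.mean(0)*1e3).round(2))
# triangulate individual tips
for i in range(4):
    x,rr=tri([ray("w3",t3[2][i]),ray("w4",t4[2][i]),ray("s9",ts[2][i])]); print(i,(RD.inv().apply(x-DECK)*1e3-T[i]*1e3).round(1),np.round(rr,4)*1e3)
E
```

```text
t34 [ 0.5403 -0.0598  0.0919] [-11.29 -29.54  -0.61]
    [[-0.7, 0.4], [0.1, 0.3], [-0.3, 0.5], [-0.3, -0.4]]
    [[0.2, -0.8], [-0.1, 0.1], [0.5, -0.0], [0.6, -0.1]]
  tip shift vs model mm [[-1.0, 0.1, -0.3], [-0.2, 0.1, 0.6], [-1.0, 0.5, -0.9], [-0.2, 0.6, -0.0]] [-0.63  0.31 -0.17]
all [ 0.5412 -0.0601  0.0928] [-11.35 -29.96  -0.81]
    [[-1.0, -0.5], [0.1, -0.1], [-0.6, -0.4], [-0.1, -0.9]]
    [[-0.0, -0.1], [-0.9, -0.0], [-0.4, 1.7], [0.2, 0.8]]
    [[-0.0, -1.5], [0.0, -0.2], [0.3, -0.5], [0.8, -0.1]]
    [[0.6, 0.7], [0.3, -0.2], [-0.3, 0.7], [1.1, 0.5]]
  tip shift vs model mm [[-0.0, 0.1, -0.5], [0.7, 0.2, 0.9], [-0.0, 0.5, -0.5], [0.7, 0.6, 0.9]] [0.33 0.35 0.19]
ts [ 0.5406 -0.0597  0.0928] [-11.46 -29.6   -0.35]
    [[-1.1, 0.2], [0.1, 0.2], [-0.6, 0.2], [-0.0, -0.7]]
    [[-0.1, -0.7], [-0.0, 0.1], [0.3, 0.0], [0.8, -0.1]]
    [[1.0, 0.7], [-0.0, 0.1], [0.8, 0.3], [0.5, -0.2]]
  tip shift vs model mm [[-0.2, 0.2, 0.5], [0.2, 0.2, 1.0], [-0.2, 0.4, -0.0], [0.2, 0.4, 0.5]] [0.01 0.31 0.48]
alls [ 0.5412 -0.0601  0.093 ] [-11.41 -29.9   -0.72]
    [[-1.1, -0.5], [0.1, -0.1], [-0.7, -0.5], [0.0, -1.0]]
    [[-0.2, -0.1], [-1.0, -0.0], [-0.5, 1.6], [0.2, 0.7]]
    [[-0.1, -1.4], [0.0, -0.1], [0.2, -0.6], [0.9, -0.2]]
    [[0.4, 0.7], [0.3, -0.1], [-0.3, 0.6], [1.2, 0.5]]
    [[0.8, 0.7], [-0.1, -0.0], [0.6, 0.3], [0.4, -0.4]]
  tip shift vs model mm [[0.2, 0.2, -0.2], [0.8, 0.2, 1.1], [0.2, 0.5, -0.4], [0.8, 0.5, 0.9]] [0.5  0.34 0.34]
0 [ 1.2 -0.2  1.4] [1.3 1.  1.8]
1 [0.5 0.2 1.1] [0.2 0.  0.2]
2 [0.6 0.6 0.1] [0.9 0.4 1.2]
3 [0.2 1.1 0.3] [0.9 0.2 0.9]
```

```bash
python3 -c "
from h import *
goto(board_tcp(.041,.0003,.0003),RD*R0,3)"
```

```text
clock 8.85 pos [ 0.5099 -0.0514  0.1495] total [ 0.0168 -0.0053 -0.038 ] [ 0.0005  0.002  -0.    ] per row [ 0.0056 -0.0018 -0.0127] [ 0.0002  0.0007 -0.    ]
```

>>> {"fn": "arm_command", "kwargs": {"deltas": [-0.002,-0.0018,0,0.0002,0.0007,0,0.0064,-0.0012,-0.0127,0.0002,0.0007,0,0.0064,-0.0012,-0.0127,0,0.0007,0,0.0056,-0.0012,-0.0127,0,0,0,0,0,0,0,0,0,0,0,0,0,0,0]}}

```text
clock: 9.45
eef_pos: [0.5168, -0.0536, 0.1278]
eef_rot: [0.162, -0.61, 0.749, -0.199]
wrist_force: [-2.7, 0.4, 1.3]
grip_width: 0.033
```

```bash
python3 -c "
from h import *
grab('wrist','w11');grab('scene','s11');grab('top','t11')
p,r,o=cur(); print(RD.inv().apply(p+(r*R0.inv()).apply(REL)-DECK)*1e3, o['wrist_force'])
goto(board_tcp(.041,.0003,.0003),RD*R0,1)
crop('w11',140,130,500,370,2.2,'w11c')
crop('s11',230,170,350,260,6.5,'s11c')
crop('t11',220,120,345,230,6,'t11c')"
```

```text
[-1.77027088  0.44755742 39.94126069] [-2.01882489e+00 -7.22283823e-01  1.90391361e-03]
clock 9.6 pos [ 0.5171 -0.0537  0.1285] total [ 0.0024 -0.0008  0.0039] [-0.0003 -0.0018 -0.0003] per row [ 0.0024 -0.0008  0.0039] [-0.0003 -0.0018 -0.0003]
```

View pics/w11c.png

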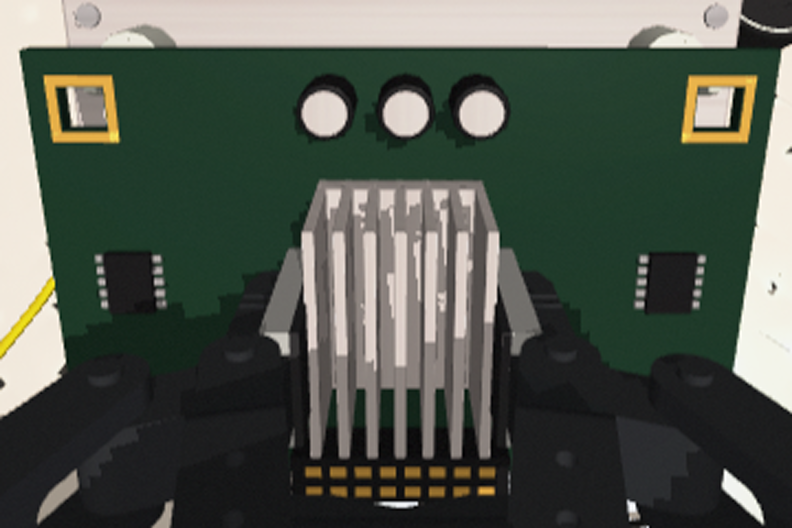

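View pics/s11c.png

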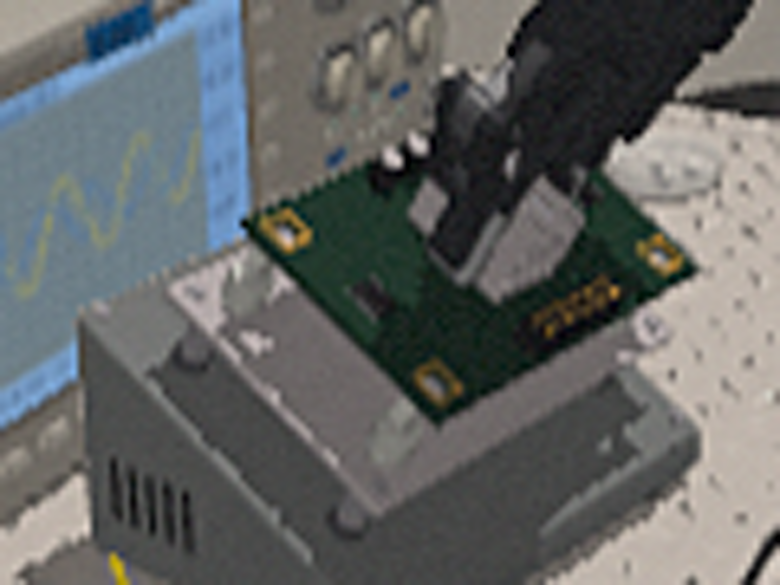

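View pics/t11c.png

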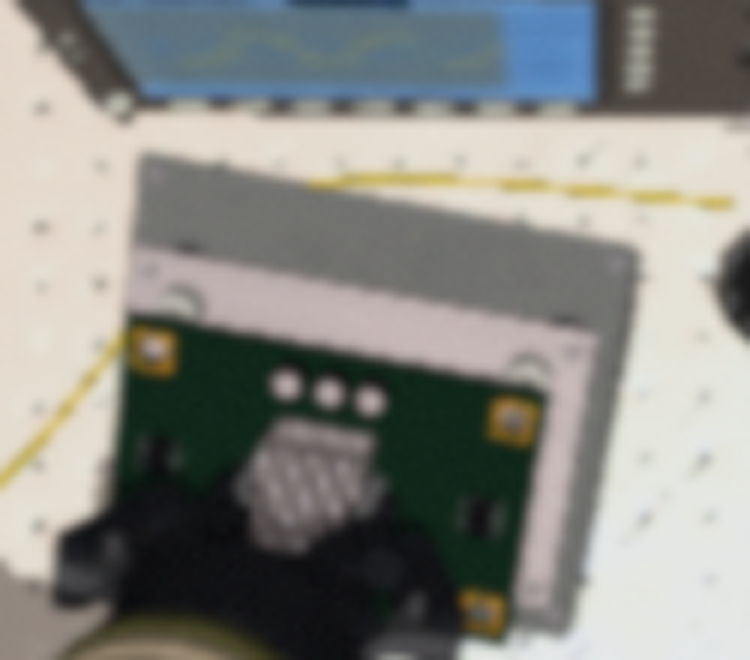

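```bash
python3 -c "
from h import *
a=cv2.imread('pics/w11.png')
L=[a[160:200,155:200],a[160:200,445:490]]
cv2.imwrite('pics/w11h.png',cv2.resize(np.hstack(L),None,fx=8,fy=8,interpolation=cv2.INTER_CUBIC))
goto(board_tcp(.0425,.0005,.0003),RD*R0,1)"
```

```text
clock 9.6 pos [ 0.5171 -0.0537  0.1285] total [ 0.0013 -0.0006  0.0067] [-0.0003 -0.0018 -0.0003] per row [ 0.0013 -0.0006  0.0067] [-0.0003 -0.0018 -0.0003]
```

View pics/w11h.png

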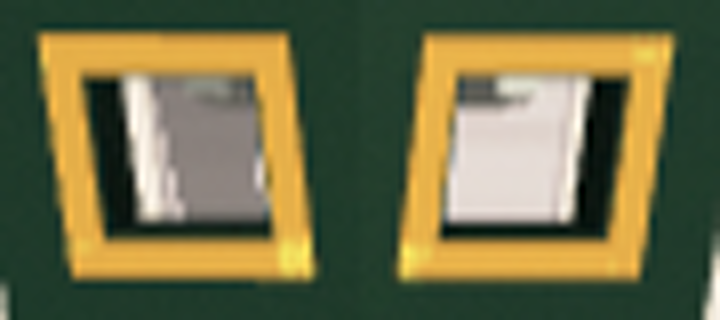

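```bash
python3 - <<'E'
from h import *
S=np.array([[-1,1],[-1,-1],[1,1],[1,-1]])
a=cv2.imread('pics/w11.png'); f=8
pc=np.load("w11.npz")
for h,col in ((.037,(0,0,255)),(.03,(255,0,0)),(.019,(0,255,255)),(.014,(255,0,255))):
    u=proj("w11",RD.apply(np.c_[S*[.038,.064],np.full(4,h)])+DECK)
    print(h,u[2:].round(1).tolist())
A=cv2.resize(a[130:210,150:490],None,fx=2.35,fy=2.35)
L=[]
for (x0,k) in ((155,2),(445,3)):
    b=cv2.resize(a[150:200,x0:x0+45],None,fx=f,fy=f,interpolation=cv2.INTER_CUBIC)
    for h,col in ((.037,(0,0,255)),(.030,(255,0,0)),(.019,(0,255,255)),(.014,(255,0,255))):
        u=proj("w11",RD.apply([.038,.064*(1 if k==2 else -1),h])+DECK)[0]; q=(u-[x0,150]+.5)*f-.5
        cv2.drawMarker(b,tuple(int(v) for v in q),col,cv2.MARKER_CROSS,12,2)
    L.append(b)
cv2.imwrite('pics/w11i.png',np.hstack(L))
E
```

```text
0.037 [[183.1, 170.8], [463.0, 171.2]]
0.03 [[189.0, 167.8], [457.0, 168.1]]
0.019 [[197.3, 163.5], [448.5, 163.8]]
0.014 [[200.8, 161.7], [445.0, 162.0]]
```

View pics/w11i.png

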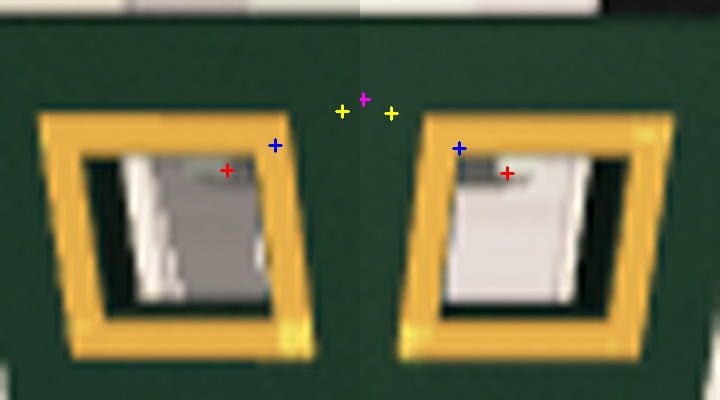

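```bash
python3 -c "
from h import *
goto(board_tcp(.042,.0008,-.0003),RD*R0,1)"
```

```text
clock 9.6 pos [ 0.5171 -0.0537  0.1285] total [ 0.002  -0.0019  0.0061] [-0.0003 -0.0018 -0.0003] per row [ 0.002  -0.0019  0.0061] [-0.0003 -0.0018 -0.0003]
```

>>> {"fn": "arm_command", "kwargs": {"deltas": [0,0,0.006,0,-0.0018,0,0.002,-0.0019,0,0,0,0,0,0,0,0,0,0,0,0,0,0,0,0,0,0,0,0,0,0]}}

```text
clock: 10.1
eef_pos: [0.5181, -0.0547, 0.1314]
eef_rot: [0.164, -0.61, 0.749, -0.201]
wrist_force: [-0.2, 0.4, -2.6]
grip_width: 0.0333
```

```bash
cat > look.py <<'E'
from h import *
import sys
tag=sys.argv[1]
grab('wrist',tag)
p,r,o=cur(); print("board in deck",(RD.inv().apply(p+(r*R0.inv()).apply(REL)-DECK)*1e3).round(2),"F deck",RD.inv().apply(o['wrist_force']).round(2),(RD.inv()*r*R0.inv()).as_rotvec(degrees=True).round(2),o['clock'])
a=cv2.imread(f'pics/{tag}.png')
cv2.imwrite(f'pics/{tag}h.png',cv2.resize(np.hstack([a[150:200,155:200],a[150:200,445:490]]),None,fx=8,fy=8,interpolation=cv2.INTER_CUBIC))
E
python3 look.py w12
```

```text
board in deck [ 0.64 -0.34 41.83] F deck [-1.02  0.09 -0.92] [0.03 0.01 0.01] 10.15
```

View pics/w12h.png

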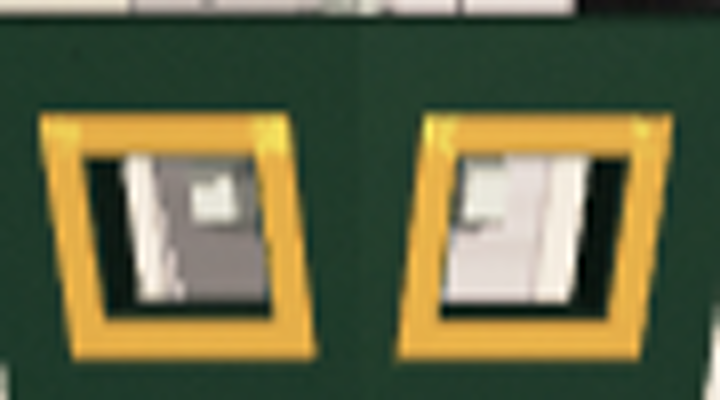

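```bash
python3 -c "
from h import *
goto(board_tcp(.034,.0012,0),RD*R0,4)"
```

```text
clock 10.15 pos [ 0.5181 -0.0547  0.1314] total [ 0.0088 -0.0011 -0.013 ] [-0.0003 -0.0001 -0.0002] per row [ 0.0022 -0.0003 -0.0033] [-0.0001 -0.     -0.0001]
```

>>> {"fn": "arm_command", "kwargs": {"deltas": [0.0022,-0.0003,-0.0033,0,0,0,0.0022,-0.0003,-0.0033,0,0,0,0.0022,-0.0003,-0.0033,0,0,0,0.0022,-0.0003,-0.0033,0,0,0,0,0,0,0,0,0,0,0,0,0,0,0]}}

```text
clock: 10.75
eef_pos: [0.5224, -0.0552, 0.1247]
eef_rot: [0.163, -0.61, 0.749, -0.2]
wrist_force: [-1.0, 0.0, -1.6]
grip_width: 0.0332
```

```bash
python3 look.py w13; python3 -c "
from h import *
goto(board_tcp(.026,.0012,0),RD*R0,4)"
```

```text
board in deck [ 1.250e+00 -2.000e-02  3.392e+01] F deck [-1.56  0.36 -1.74] [0.03 0.01 0.  ] 10.8
clock 10.8 pos [ 0.5225 -0.0553  0.1248] total [ 0.0077 -0.0015 -0.0138] [-0.0003 -0.     -0.0002] per row [ 0.0019 -0.0004 -0.0034] [-0.0001 -0.     -0.0001]
```

View pics/w13h.png

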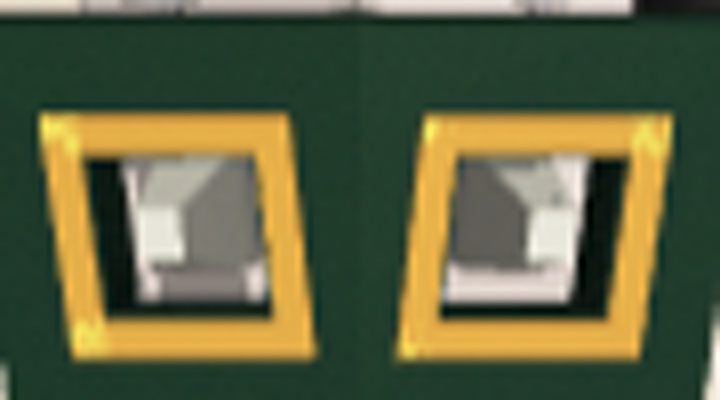

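>>> {"fn": "arm_command", "kwargs": {"deltas": [0.0019,-0.0004,-0.0034,0,0,0,0.0019,-0.0004,-0.0034,0,0,0,0.0019,-0.0004,-0.0034,0,0,0,0.0019,-0.0004,-0.0034,0,0,0,0,0,0,0,0,0,0,0,0,0,0,0]}}

```text
clock: 11.4
eef_pos: [0.5263, -0.056, 0.1181]
eef_rot: [0.164, -0.61, 0.749, -0.2]
wrist_force: [-3.2, 0.0, 1.4]
grip_width: 0.0331
```

```bash
python3 look.py w14; python3 -c "
from h import *
goto(board_tcp(.023,.0008,0),RD*R0,2)"
```

```text
board in deck [1.260e+00 2.000e-02 2.619e+01] F deck [-2.87  0.43  3.05] [0.03 0.01 0.01] 11.45
clock 11.45 pos [ 0.5263 -0.056   0.1181] total [ 0.0023 -0.0005 -0.006 ] [-0.0003 -0.     -0.0003] per row [ 0.0012 -0.0003 -0.003 ] [-0.0001 -0.     -0.0001]
```

View pics/w14.png

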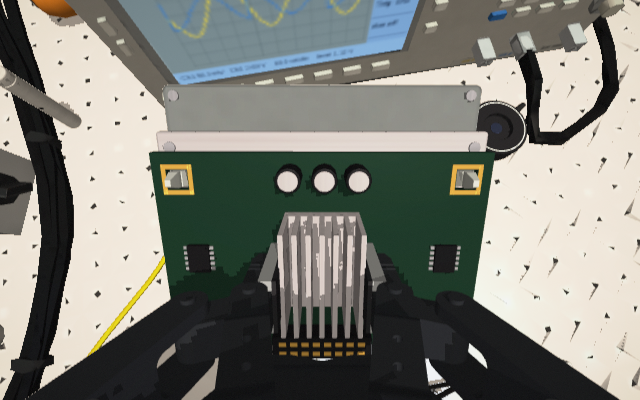

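```bash
python3 -c "
from h import *
grab('scene','s14');grab('top','t14')
crop('s14',240,170,345,250,7.5,'s14c')
crop('w14',155,150,200,200,8,'w14c')"; python3 -c "
from h import *
p,r,o=cur();print(RD.inv().apply(o['wrist_force']),o['ft_torque'])"
```

```text
[-2.7419009   0.70015182  3.5564061 ] [ 0.24011786  0.57377714 -0.00137086]
```

View pics/s14c.png

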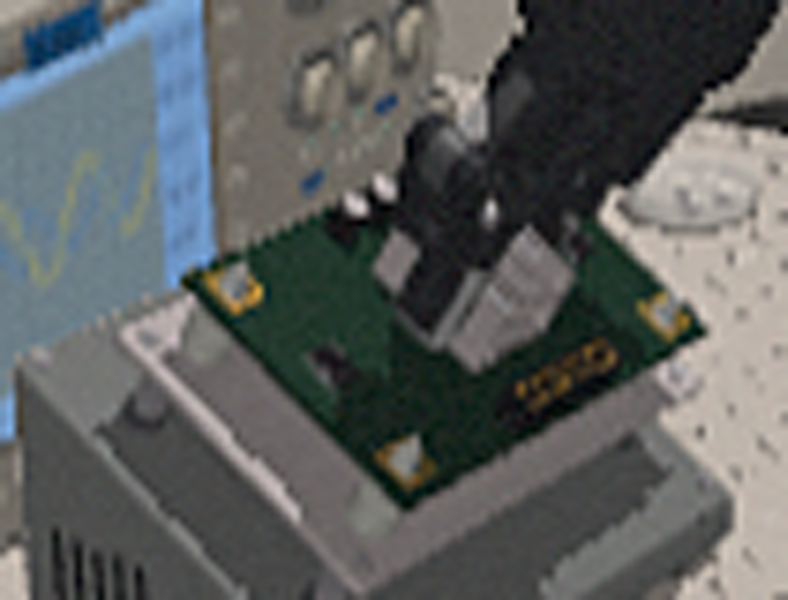

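View pics/w14h.png

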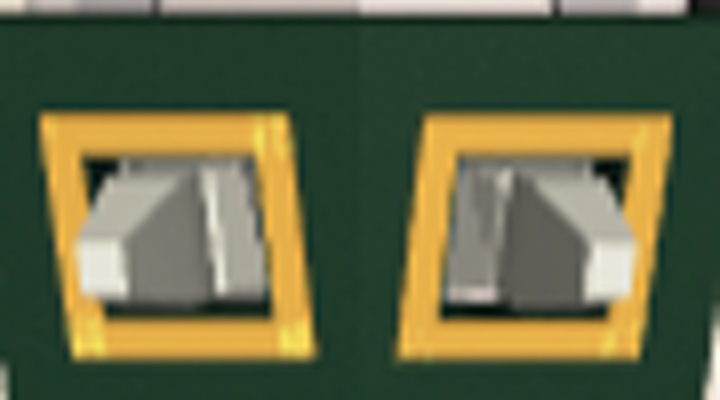

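>>> {"fn": "arm_command", "kwargs": {"deltas": [0,0,0,0,0,0,0,0,0,0,0,0,0,0,0,0,0,0,0,0,0,0,0,0], "hand": 0.2}}

```text
clock: 11.95
eef_pos: [0.5264, -0.0562, 0.1182]
eef_rot: [0.164, -0.61, 0.749, -0.201]
wrist_force: [0.4, 0.3, 0.3]
grip_width: 0.068
```

```bash
python3 look.py w15; python3 -c "
from h import *
goto(board_tcp(.085,0,0),RD*R0,5)"
```

```text
board in deck [ 1.36 -0.06 26.14] F deck [ 0.22 -0.36 -0.28] [ 0.03 -0.01  0.  ] 12.0
clock 12.0 pos [ 0.5264 -0.0561  0.1181] total [-0.0599  0.0125  0.1006] [-0.0002  0.0002 -0.0002] per row [-0.012   0.0025  0.0201] [-0.  0. -0.]
```

View pics/w15.png

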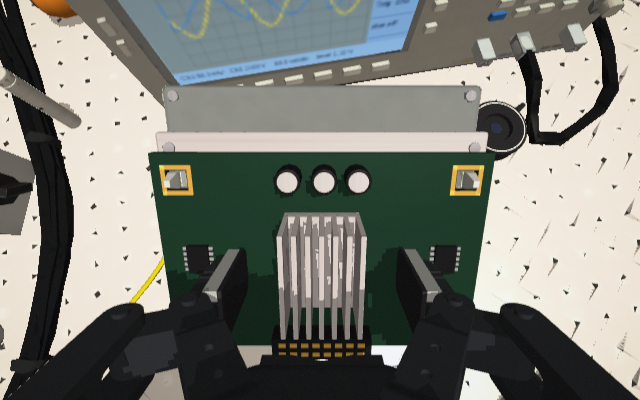

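>>> {"fn": "arm_command", "kwargs": {"deltas": [-0.012,0.0025,0.02,0,0,0,-0.012,0.0025,0.02,0,0,0,-0.012,0.0025,0.02,0,0,0,-0.012,0.0025,0.02,0,0,0,-0.012,0.0025,0.02,0,0,0,0,0,0,0,0,0,0,0,0,0,0,0]}}

```text
clock: 12.7
eef_pos: [0.4966, -0.0499, 0.1682]
eef_rot: [0.164, -0.61, 0.749, -0.201]
wrist_force: [-0.1, 0.5, 0.2]
grip_width: 0.0681
```

>>> {"fn": "arm_command", "kwargs": {"deltas": [0,0,0,0,0,0,0,0,0,0,0,0,0,0,0,0,0,0,0,0,0,0,0,0,0,0,0,0,0,0], "hand": 1}}

```text
clock: 13.2
eef_pos: [0.4963, -0.0498, 0.1678]
eef_rot: [0.163, -0.61, 0.749, -0.2]
wrist_force: [-0.1, 0.2, -0.0]
grip_width: 0.0004
```

```bash
python3 look.py w16; python3 -c "
from h import *
crop('w16',150,110,490,340,2.3,'w16c')
goto(board_tcp(.085,0,0),RD*R0,5)"
```

```text
board in deck [-4.000e-01  2.000e-02  8.463e+01] F deck [-0.63  0.02  0.15] [0.03 0.01 0.01] 13.25
clock 13.25 pos [ 0.4963 -0.0498  0.1679] total [ 0.0003 -0.0001  0.001 ] [-0.0003 -0.0001 -0.0002] per row [ 0.0001 -0.      0.0002] [-0.0001 -0.     -0.    ]
```

View pics/w16.png

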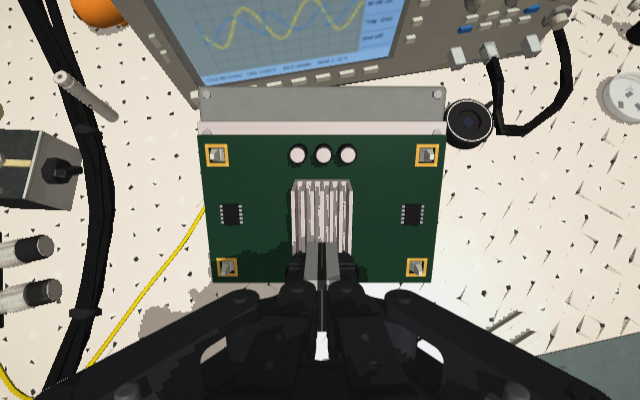

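```bash
python3 - <<'E'
from h import *
p,r,o=cur(); print(o['joints'].round(2))
for d in (0,10,20,30,40,50):
    a=proj("w16",p+r.apply(np.array([[0,0,-d],[.001*15*1000,0,-d*1.0]])*[1e-3,1e-3,1e-3])); print(d,a.round(1).tolist(),"px/mm",(a[1]-a[0])[0]/15)
crop('w16',220,220,430,400,3.7,'w16d')
# board pose
S=np.array([[-1,1],[-1,-1],[1,1],[1,-1]])
E
```

```text
[-0.2  -0.67  2.35 -0.    0.93  1.57]
0 [[320.0, 260.1], [351.5, 260.2]] px/mm 2.099828168481626
10 [[319.9, 270.5], [353.4, 270.6]] px/mm 2.236636710457337
20 [[319.8, 282.4], [355.6, 282.4]] px/mm 2.3925144221038255
30 [[319.6, 296.0], [358.2, 296.0]] px/mm 2.5717469393855974
40 [[319.4, 311.8], [361.1, 311.9]] px/mm 2.780008108817477
50 [[319.2, 330.4], [364.6, 330.5]] px/mm 3.024971606025383
```

View pics/w16d.png

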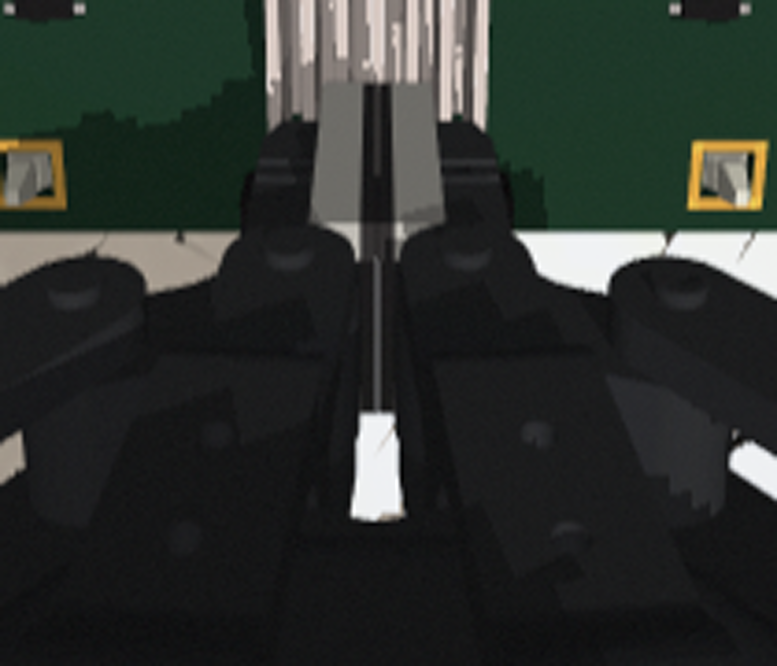

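View pics/w16c.png

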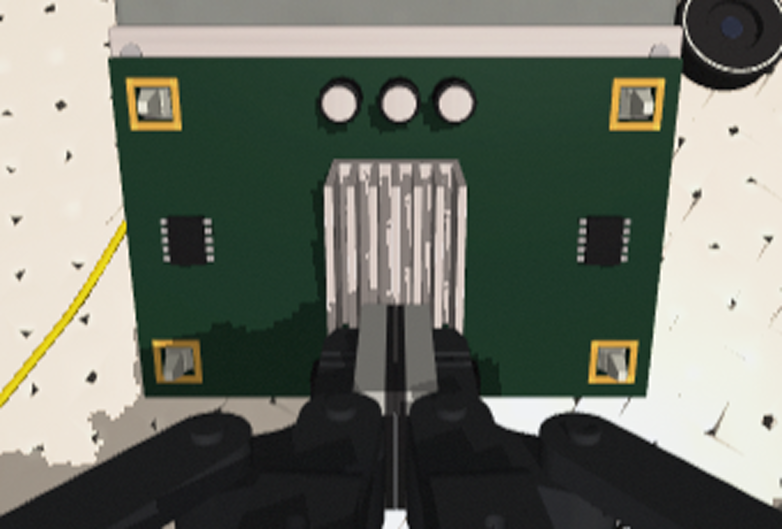

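```bash
cat >> h.py <<'E'
R1=R.from_matrix(np.diag([1.,-1,-1]))
BX=.0008
def tip(x,y,z): return DECK+RD.apply([x+BX,y,z])
def st():
    p,r,o=cur(); print("tip in deck mm",((RD.inv().apply(p-DECK)-[BX,0,0])*1e3).round(2),"F deck",RD.inv().apply(o['wrist_force']).round(2),"rot",(RD.inv()*r*R1.inv()).as_rotvec(degrees=True).round(2),o['clock'])
E
python3 -c "
from h import *
goto(tip(-.034,.038,.075),RD*R1,11)
n=RD.apply([0,0,1]);print(n/.5*1e-3)"
```

```text
clock 13.25 pos [ 0.4963 -0.0498  0.1679] total [-0.0249  0.0809 -0.0541] [-0.4898  0.101   0.8659] per row [-0.0023  0.0074 -0.0049] [-0.0445  0.0092  0.0787]
[-0.00097922  0.00020279  0.00173205]
```

>>> {"fn": "arm_command", "kwargs": {"deltas": [-0.0023,0.0074,-0.0049,-0.0445,0.0092,0.0787,-0.0023,0.0074,-0.0049,-0.0445,0.0092,0.0787,-0.0023,0.0074,-0.0049,-0.0445,0.0092,0.0787,-0.0023,0.0074,-0.0049,-0.0445,0.0092,0.0787,-0.0023,0.0074,-0.0049,-0.0445,0.0092,0.0787,-0.0023,0.0074,-0.0049,-0.0445,0.0092,0.0787,-0.0023,0.0074,-0.0049,-0.0445,0.0092,0.0787,-0.0023,0.0074,-0.0049,-0.0445,0.0092,0.0787,-0.0023,0.0074,-0.0049,-0.0445,0.0092,0.0787,-0.0023,0.0074,-0.0049,-0.0445,0.0092,0.0787]}}

```text
clock: 14.25
eef_pos: [0.4848, -0.0127, 0.1435]
eef_rot: [0.009, 0.952, -0.164, 0.259]
wrist_force: [0.8, 0.2, -0.8]
grip_width: 0.0003
```

>>> {"fn": "arm_command", "kwargs": {"deltas": [-0.0023,0.0074,-0.0049,-0.0445,0.0092,0.0787,0,0,0,0,0,0,0,0,0,0,0,0]}}

```text
clock: 14.55
eef_pos: [0.4837, -0.0091, 0.1412]
eef_rot: [0.026, 0.961, -0.101, 0.257]
wrist_force: [-0.7, -0.5, -0.5]
grip_width: -0.0004
```

```bash
python3 -c "
from h import *
st();grab('wrist','w17')
goto(tip(-.034,.038,.045),RD*R1,2)
goto(tip(-.034,.038,.034),RD*R1,3)"
```

```text
tip in deck mm [-34.    38.23  75.35] F deck [-0.72 -0.62 -0.11] rot [ 0.01  0.02 -0.25] 14.55
clock 14.6 pos [ 0.4838 -0.0092  0.1413] total [ 0.0295 -0.0064 -0.0528] [-0.0014  0.0002  0.0023] per row [ 0.0148 -0.0032 -0.0264] [-0.0007  0.0001  0.0012]
clock 14.6 pos [ 0.4838 -0.0092  0.1413] total [ 0.0403 -0.0086 -0.0718] [-0.0014  0.0002  0.0023] per row [ 0.0134 -0.0029 -0.0239] [-0.0005  0.0001  0.0008]
```

View pics/w17.png

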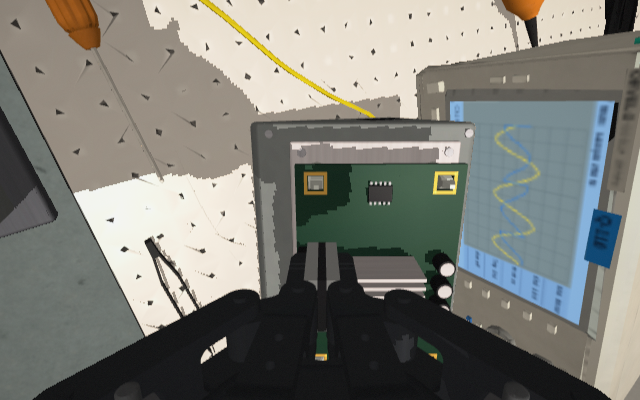

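>>> {"fn": "arm_command", "kwargs": {"deltas": [0.0134,-0.0029,-0.0239,0,0,0,0.0134,-0.0029,-0.0239,0,0,0,0.0134,-0.0029,-0.0239,0,0,0,0,0,0,0,0,0]}}

```text
clock: 15.0
eef_pos: [0.503, -0.0137, 0.1034]
eef_rot: [0.026, 0.961, -0.1, 0.256]
wrist_force: [-1.2, 0.6, -1.0]
grip_width: 0.0
```

>>> {"fn": "arm_command", "kwargs": {"deltas": [0.002,-0.0004,-0.0035,0,0,0,0.002,-0.0004,-0.0035,0,0,0,0.002,-0.0004,-0.0035,0,0,0]}}

```text
clock: 15.3
eef_pos: [0.5072, -0.0141, 0.1009]
eef_rot: [0.026, 0.961, -0.099, 0.258]
wrist_force: [-4.8, 0.3, 3.6]
grip_width: 0.0
```

```bash
python3 -c "
from h import *
st()"
```

```text
tip in deck mm [-33.34  38.06  28.46] F deck [-2.34 -0.65  5.53] rot [ 0.01 -0.05 -0.06] 15.3
```

>>> {"fn": "arm_command", "kwargs": {"deltas": [0.001,-0.0002,-0.0017,0,0,0,0.001,-0.0002,-0.0017,0,0,0,0.001,-0.0002,-0.0017,0,0,0,0.001,-0.0002,-0.0017,0,0,0]}}

```text
clock: 15.7
eef_pos: [0.5092, -0.0145, 0.0972]
eef_rot: [0.026, 0.961, -0.099, 0.258]
wrist_force: [-4.3, 0.8, 7.0]
grip_width: 0.0001
```

```bash
python3 -c "
from h import *
st()"
```

```text
tip in deck mm [-33.41  38.11  24.31] F deck [-0.29 -0.04  8.2 ] rot [ 0.01 -0.04 -0.03] 15.7
```

>>> {"fn": "arm_command", "kwargs": {"deltas": [0.001,-0.0002,-0.0017,0,0,0,0.001,-0.0002,-0.0017,0,0,0,0.001,-0.0002,-0.0017,0,0,0]}}

```text
clock: 16.0
eef_pos: [0.5107, -0.0148, 0.0947]
eef_rot: [0.026, 0.961, -0.099, 0.258]
wrist_force: [-6.8, 1.1, 8.2]
grip_width: 0.0
```

```bash
python3 -c "
from h import *
st()"
```

```text
tip in deck mm [-33.35  38.14  21.38] F deck [-1.89 -0.28 10.6 ] rot [ 0.01 -0.04 -0.03] 16.0
```

>>> {"fn": "arm_command", "kwargs": {"deltas": [0.001,-0.0002,-0.0017,0,0,0,0.001,-0.0002,-0.0017,0,0,0]}}

```text
clock: 16.2
eef_pos: [0.5117, -0.015, 0.0931]
eef_rot: [0.026, 0.961, -0.099, 0.258]
wrist_force: [-8.2, 1.3, 8.6]
grip_width: 0.0002
```

>>> {"fn": "arm_command", "kwargs": {"deltas": [0.001,-0.0002,-0.0017,0,0,0,0.001,-0.0002,-0.0017,0,0,0]}}

```text
clock: 16.4
eef_pos: [0.5127, -0.0152, 0.0915]
eef_rot: [0.026, 0.961, -0.099, 0.258]
wrist_force: [-8.5, 0.9, 10.1]
grip_width: -0.0
```

```bash
python3 -c "
from h import *
st()"
```

```text
tip in deck mm [-33.2   38.17  17.53] F deck [-2.31 -0.86 12.97] rot [ 0.01 -0.04 -0.03] 16.4
```

>>> {"fn": "arm_command", "kwargs": {"deltas": [0.001,-0.0002,-0.0017,0,0,0]}}

```text
clock: 16.5
eef_pos: [0.5132, -0.0152, 0.0907]
eef_rot: [0.026, 0.961, -0.099, 0.258]
wrist_force: [-7.8, 0.0, 9.2]
grip_width: 0.0001
```

>>> {"fn": "arm_command", "kwargs": {"deltas": [0.001,-0.0002,-0.0017,0,0,0]}}

```text
clock: 16.6
eef_pos: [0.5138, -0.0154, 0.0899]
eef_rot: [0.026, 0.961, -0.099, 0.258]
wrist_force: [-5.2, -0.2, 8.2]
grip_width: 0.0002
```

>>> {"fn": "arm_command", "kwargs": {"deltas": [0.001,-0.0002,-0.0017,0,0,0]}}

```text
clock: 16.7
eef_pos: [0.5144, -0.0156, 0.089]
eef_rot: [0.026, 0.961, -0.099, 0.258]
wrist_force: [-6.7, -0.7, 8.0]
grip_width: -0.0004
```

```bash
python3 -c "
from h import *
st()"
```

```text
tip in deck mm [-32.93  38.12  14.54] F deck [-1.56 -2.06 10.15] rot [ 0.01 -0.06 -0.03] 16.7
```

>>> {"fn": "arm_command", "kwargs": {"deltas": [0.001,-0.0002,-0.0017,0,0,0,0.001,-0.0002,-0.0017,0,0,0]}}

```text
clock: 16.9
eef_pos: [0.5153, -0.0158, 0.0873]
eef_rot: [0.026, 0.961, -0.099, 0.258]
wrist_force: [-8.5, 0.7, 9.8]
grip_width: 0.0
```

```bash
python3 -c "
from h import *
st();grab('wrist','w18');crop('w18',270,100,500,330,2.5,'w18c')"
```

```text
tip in deck mm [-32.94  38.11  12.58] F deck [-2.48 -1.04 12.73] rot [ 0.   -0.05 -0.03] 16.9
```

View pics/w18c.png

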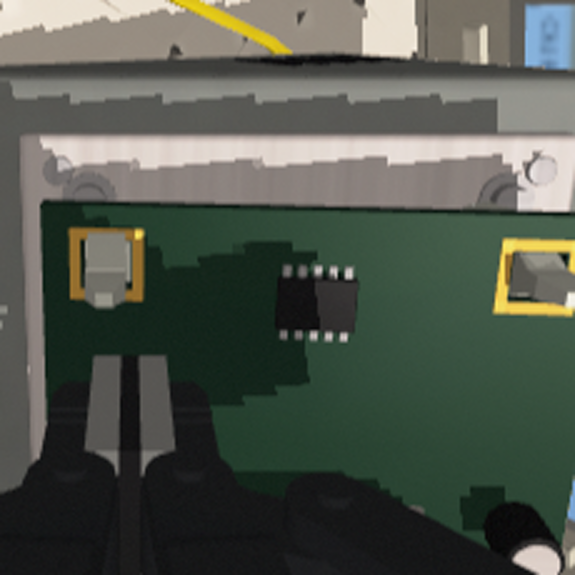

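```bash
python3 -c "
from h import *
for c in ((-.034,.038,.040),(.034,.038,.040),(.034,.038,.032)): goto(tip(*c),RD*R1,1)
print('68mm x',RD.apply([.068/.5,0,0]).round(4),'76 y',RD.apply([0,-.076/.5,0]).round(4))"
```

```text
clock 16.95 pos [ 0.5154 -0.0158  0.0873] total [-0.0288  0.0057  0.0465] [-0.0001  0.0007  0.0002] per row [-0.0288  0.0057  0.0465] [-0.0001  0.0007  0.0002]
clock 16.95 pos [ 0.5154 -0.0158  0.0873] total [ 0.0866 -0.0182  0.1145] [-0.0001  0.0007  0.0002] per row [ 0.0866 -0.0182  0.1145] [-0.0001  0.0007  0.0002]
clock 16.95 pos [ 0.5154 -0.0158  0.0873] total [ 0.0944 -0.0198  0.1007] [-0.0001  0.0007  0.0002] per row [ 0.0944 -0.0198  0.1007] [-0.0001  0.0007  0.0002]
68mm x [ 0.1153 -0.0239  0.068 ] 76 y [-0.0308 -0.1488  0.    ]
```

>>> {"fn": "arm_command", "kwargs": {"deltas": [-0.0144,0.0028,0.0232,0,0,0,-0.0144,0.0028,0.0232,0,0,0,0.0385,-0.008,0.0227,0,0,0,0.0385,-0.008,0.0227,0,0,0,0.0385,-0.008,0.0227,0,0,0,0,0,0,0,0,0,0.007,-0.0014,-0.0121,0,0,0,0,0,0,0,0,0]}}

```text
clock: 17.75
eef_pos: [0.5601, -0.0254, 0.135]
eef_rot: [0.026, 0.961, -0.099, 0.256]
wrist_force: [-0.4, -0.2, -0.1]
grip_width: -0.0002
```

```bash
python3 -c "
from h import *
st()"
```

```text
tip in deck mm [30.55 37.78 31.01] F deck [-0.37 -0.28  0.07] rot [-0.01  0.21 -0.02] 17.75
```

>>> {"fn": "arm_command", "kwargs": {"deltas": [0.0059,-0.0012,0.0035,0,0,0,0.002,-0.0004,-0.0035,0,0,0,0.002,-0.0004,-0.0035,0,0,0,0.002,-0.0004,-0.0035,0,0,0,0.002,-0.0004,-0.0035,0,0,0]}}

```text
clock: 18.25
eef_pos: [0.5684, -0.0269, 0.1323]
eef_rot: [0.026, 0.961, -0.099, 0.257]
wrist_force: [-6.7, 1.7, 4.4]
grip_width: 0.0001
```

```bash
python3 -c "
from h import *
st()"
```

```text
tip in deck mm [36.55 37.96 24.36] F deck [-3.76  0.26  7.3 ] rot [ 0.    0.03 -0.02] 18.25
```

>>> {"fn": "arm_command", "kwargs": {"deltas": [-0.0007,0.0001,-0.0027,0,0,0,-0.0007,0.0001,-0.0027,0,0,0,0.001,-0.0002,-0.0017,0,0,0,0.001,-0.0002,-0.0017,0,0,0]}}

```text
clock: 18.65
eef_pos: [0.5699, -0.0272, 0.1295]
eef_rot: [0.026, 0.961, -0.099, 0.259]
wrist_force: [-5.9, 0.5, 8.4]
grip_width: 0.0003
```

```bash
python3 -c "
from h import *
st()"
```

```text
tip in deck mm [36.48 38.01 21.22] F deck [-0.94 -0.75 10.21] rot [ 0.02 -0.14 -0.02] 18.65
```

>>> {"fn": "arm_command", "kwargs": {"deltas": [0.001,-0.0002,-0.0017,0,0,0,0.001,-0.0002,-0.0017,0,0,0]}}

```text
clock: 18.85
eef_pos: [0.5709, -0.0274, 0.1278]
eef_rot: [0.026, 0.961, -0.099, 0.259]
wrist_force: [-7.3, -0.5, 10.0]
grip_width: -0.0001
```

```bash
python3 -c "
from h import *
st()"
```

```text
tip in deck mm [36.52 38.03 19.27] F deck [-1.16 -1.94 12.17] rot [ 0.02 -0.14 -0.02] 18.85
```

>>> {"fn": "arm_command", "kwargs": {"deltas": [0.001,-0.0002,-0.0017,0,0,0]}}

```text
clock: 18.95
eef_pos: [0.5714, -0.0275, 0.1271]
eef_rot: [0.026, 0.961, -0.099, 0.259]
wrist_force: [-6.6, 0.3, 8.9]
grip_width: -0.0002
```

>>> {"fn": "arm_command", "kwargs": {"deltas": [0.001,-0.0002,-0.0017,0,0,0]}}

```text
clock: 19.05
eef_pos: [0.5719, -0.0276, 0.1262]
eef_rot: [0.026, 0.961, -0.099, 0.259]
wrist_force: [-8.1, 0.8, 11.3]
grip_width: -0.0001
```

>>> {"fn": "arm_command", "kwargs": {"deltas": [0.001,-0.0002,-0.0017,0,0,0]}}

```text
clock: 19.15
eef_pos: [0.5724, -0.0277, 0.1254]
eef_rot: [0.026, 0.961, -0.099, 0.259]
wrist_force: [-5.3, -0.2, 9.5]
grip_width: 0.0002
```

```bash
python3 -c "
from h import *
st()"
```

```text
tip in deck mm [36.61 37.99 16.36] F deck [ 0.25 -1.25 10.8 ] rot [ 0.01 -0.14 -0.02] 19.15
```

>>> {"fn": "arm_command", "kwargs": {"deltas": [0.001,-0.0002,-0.0017,0,0,0]}}

```text
clock: 19.25
eef_pos: [0.573, -0.0278, 0.1244]
eef_rot: [0.026, 0.961, -0.099, 0.259]
wrist_force: [-4.7, -0.0, 7.9]
grip_width: 0.0004
```

```bash
python3 -c "
from h import *
st();grab('wrist','w19')"
```

```text
tip in deck mm [36.62 37.98 15.27] F deck [-0.07 -0.98  9.13] rot [ 0.01 -0.15 -0.03] 19.25
```

View pics/w19.png

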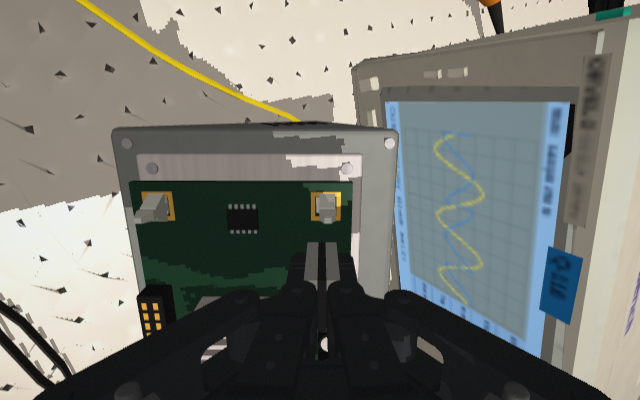

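>>> {"fn": "arm_command", "kwargs": {"deltas": [0.001,-0.0002,-0.0017,0,0,0,0.001,-0.0002,-0.0017,0,0,0,0.001,-0.0002,-0.0017,0,0,0]}}

```text
clock: 19.6
eef_pos: [0.5744, -0.0281, 0.1218]
eef_rot: [0.026, 0.961, -0.099, 0.259]
wrist_force: [-6.6, 0.6, 10.1]
grip_width: -0.0
```

```bash
python3 -c "
from h import *
st();n=RD.apply([0,0,1]);
print('up to 70',((70-12)*1e-3*n/.5).round(4),'y -76 x -2.5',RD.apply([-.0025/.5,-.076/.5,0]).round(4),'down 38',(-.038*n/.5).round(4))"
```

```text
tip in deck mm [36.57 37.97 12.29] F deck [-0.65 -0.76 12.  ] rot [ 0.01 -0.13 -0.02] 19.6
up to 70 [-0.0568  0.0118  0.1005] y -76 x -2.5 [-0.0351 -0.148  -0.0025] down 38 [ 0.0372 -0.0077 -0.0658]
```

>>> {"fn": "arm_command", "kwargs": {"deltas": [-0.0284,0.0059,0.0503,0,0,0,-0.0284,0.0059,0.0503,0,0,0,-0.0176,-0.074,-0.0013,0,0,0,-0.0176,-0.074,-0.0013,0,0,0,0,0,0,0,0,0]}}

```text
clock: 20.1
eef_pos: [0.5268, -0.0999, 0.1698]
eef_rot: [0.028, 0.961, -0.1, 0.258]
wrist_force: [0.7, 1.1, -1.1]
grip_width: -0.0
```

```bash
python3 -c "
from h import *
st();goto(tip(.034,-.038,.033),RD*R1,2)"
```

```text
tip in deck mm [ 32.84 -41.94  69.86] F deck [-0.17  1.25 -1.2 ] rot [-0.18 -0.08 -0.2 ] 20.1
clock 20.1 pos [ 0.5268 -0.0999  0.1698] total [ 0.0397 -0.0002 -0.0627] [0.0008 0.0007 0.0029] per row [ 0.0198 -0.0001 -0.0313] [0.0004 0.0003 0.0014]
```

>>> {"fn": "arm_command", "kwargs": {"deltas": [0.0186,-0.0039,-0.0329,0,0,0,0.0186,-0.0039,-0.0329,0,0,0,0,0,0,0,0,0,0,0,0,0,0,0]}}

```text
clock: 20.5
eef_pos: [0.5455, -0.0993, 0.1357]
eef_rot: [0.026, 0.961, -0.099, 0.256]
wrist_force: [0.5, 0.6, -0.2]
grip_width: 0.0002
```

```bash
python3 -c "
from h import *
st();goto(tip(.034,-.038,.033),RD*R1,2)"
```

```text
tip in deck mm [ 31.56 -37.57  31.25] F deck [ 0.19  0.68 -0.38] rot [ 0.03  0.12 -0.01] 20.5
clock 20.5 pos [ 0.5455 -0.0993  0.1357] total [ 0.0022 -0.0013  0.0055] [-0.0007 -0.0013 -0.0001] per row [ 0.0011 -0.0007  0.0027] [-0.0003 -0.0006 -0.    ]
```

>>> {"fn": "arm_command", "kwargs": {"deltas": [0.002,-0.0004,-0.0035,0,0,0,0.002,-0.0004,-0.0035,0,0,0,0.002,-0.0004,-0.0035,0,0,0,0.001,-0.0002,-0.0017,0,0,0]}}

```text
clock: 20.9
eef_pos: [0.5496, -0.1007, 0.1305]
eef_rot: [0.026, 0.961, -0.099, 0.258]
wrist_force: [-0.2, -0.2, 0.1]
grip_width: -0.0001
```

```bash
python3 -c "
from h import *
st()"
```

```text
tip in deck mm [ 32.66 -38.06  24.59] F deck [-0.05 -0.27  0.17] rot [ 0.   -0.01 -0.02] 20.9
```

>>> {"fn": "arm_command", "kwargs": {"deltas": [0.001,-0.0002,-0.0017,0,0,0,0.001,-0.0002,-0.0017,0,0,0]}}

```text
clock: 21.1
eef_pos: [0.5505, -0.1009, 0.1286]
eef_rot: [0.026, 0.961, -0.099, 0.257]
wrist_force: [0.4, 0.0, 1.1]
grip_width: -0.0
```

```bash
python3 -c "
from h import *
st()"
```

```text
tip in deck mm [ 32.5  -38.13  22.48] F deck [0.9  0.11 0.71] rot [ 0.    0.01 -0.03] 21.1
```

```bash
python3 -c "
from h import *
grab('scene','s20');grab('top','t20');grab('wrist','w20')
crop('s20',240,170,345,250,7.5,'s20c')
crop('t20',220,120,345,230,6,'t20c')"
```

```text
(no output)
```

View pics/s20c.png

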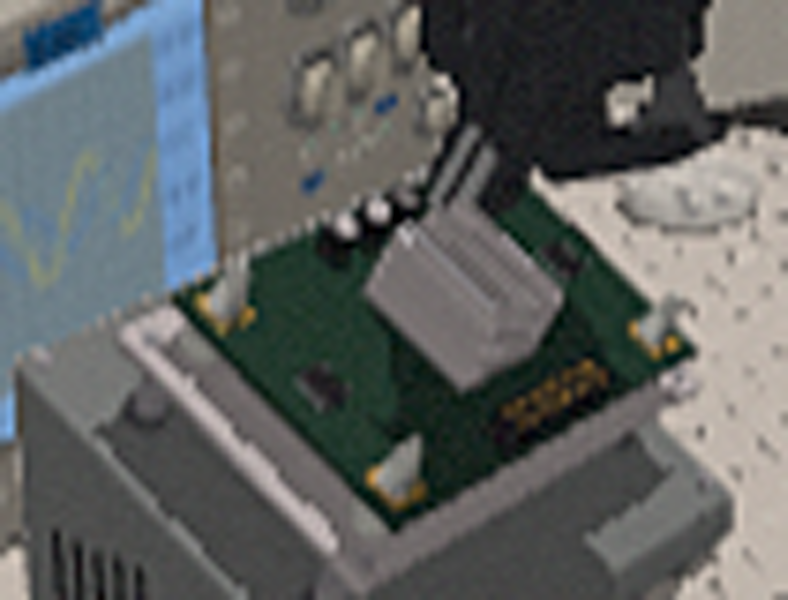

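View pics/t20c.png

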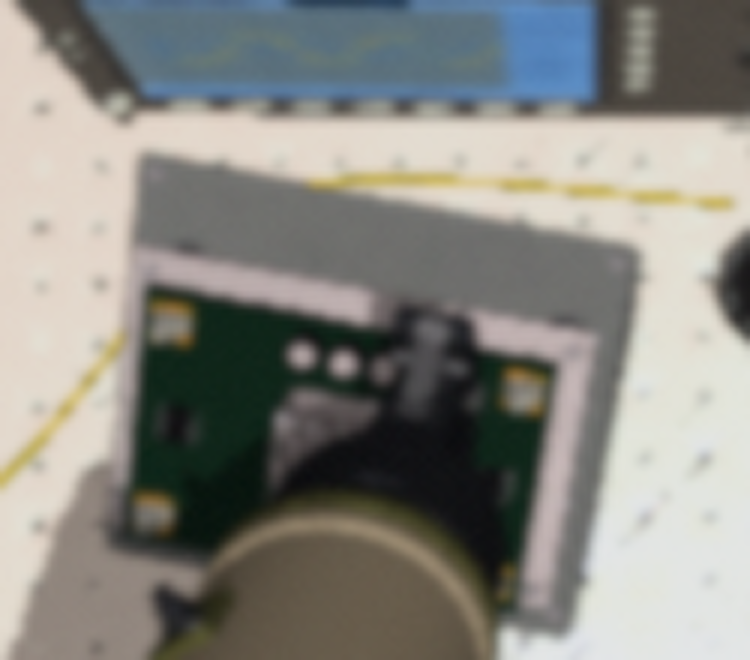

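View pics/w20.png

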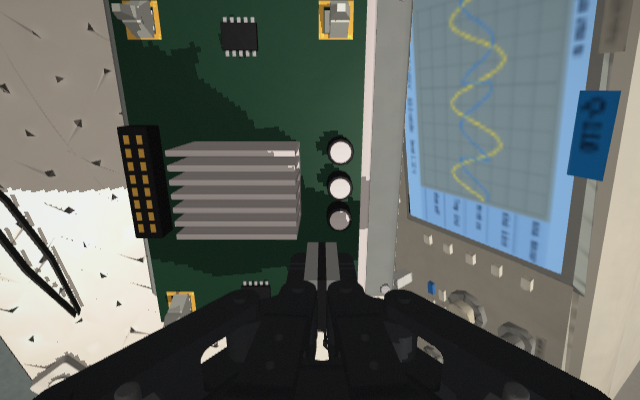

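>>> {"fn": "arm_command", "kwargs": {"deltas": [0.001,-0.0002,-0.0017,0,0,0,0.001,-0.0002,-0.0017,0,0,0,0.001,-0.0002,-0.0017,0,0,0]}}

```text
clock: 21.55
eef_pos: [0.552, -0.1012, 0.1262]
eef_rot: [0.026, 0.961, -0.099, 0.257]
wrist_force: [-4.0, -0.1, 3.9]
grip_width: 0.0
```

```bash
python3 -c "
from h import *
st()"
```

```text
tip in deck mm [ 32.65 -38.14  19.59] F deck [-1.44 -0.94  5.29] rot [ 0.    0.01 -0.02] 21.55
```

>>> {"fn": "arm_command", "kwargs": {"deltas": [0.001,-0.0002,-0.0017,0,0,0,0.001,-0.0002,-0.0017,0,0,0,0.001,-0.0002,-0.0017,0,0,0]}}

```text
clock: 21.85
eef_pos: [0.5535, -0.1015, 0.1236]
eef_rot: [0.026, 0.961, -0.099, 0.257]
wrist_force: [-6.9, 1.3, 5.7]
grip_width: -0.0003
```

```bash
python3 -c "
from h import *
st()"
```

```text
tip in deck mm [ 32.65 -38.11  16.59] F deck [-3.26 -0.13  8.41] rot [ 0.    0.01 -0.02] 21.85
```

>>> {"fn": "arm_command", "kwargs": {"deltas": [0.001,-0.0002,-0.0017,0,0,0,0.001,-0.0002,-0.0017,0,0,0,0.001,-0.0002,-0.0017,0,0,0]}}

```text
clock: 22.15
eef_pos: [0.5549, -0.1018, 0.1211]
eef_rot: [0.026, 0.961, -0.099, 0.257]
wrist_force: [-7.9, 0.6, 7.7]
grip_width: -0.0002
```

```bash
python3 -c "
from h import *
st()"
```

```text
tip in deck mm [ 32.66 -38.12  13.69] F deck [-2.97 -0.97 10.61] rot [-0.    0.03 -0.02] 22.15
```

>>> {"fn": "arm_command", "kwargs": {"deltas": [0.001,-0.0002,-0.0017,0,0,0,0.001,-0.0002,-0.0017,0,0,0]}}

```text
clock: 22.35
eef_pos: [0.5559, -0.102, 0.1194]
eef_rot: [0.026, 0.961, -0.099, 0.257]
wrist_force: [-9.0, 1.0, 8.2]
grip_width: -0.0001
```

```bash
python3 -c "
from h import *
st();grab('scene','s21');crop('s21',240,170,345,250,7.5,'s21c')"
```

```text
tip in deck mm [ 32.69 -38.13  11.77] F deck [-3.66 -0.82 11.64] rot [-0.    0.03 -0.02] 22.35
```

View pics/s21c.png

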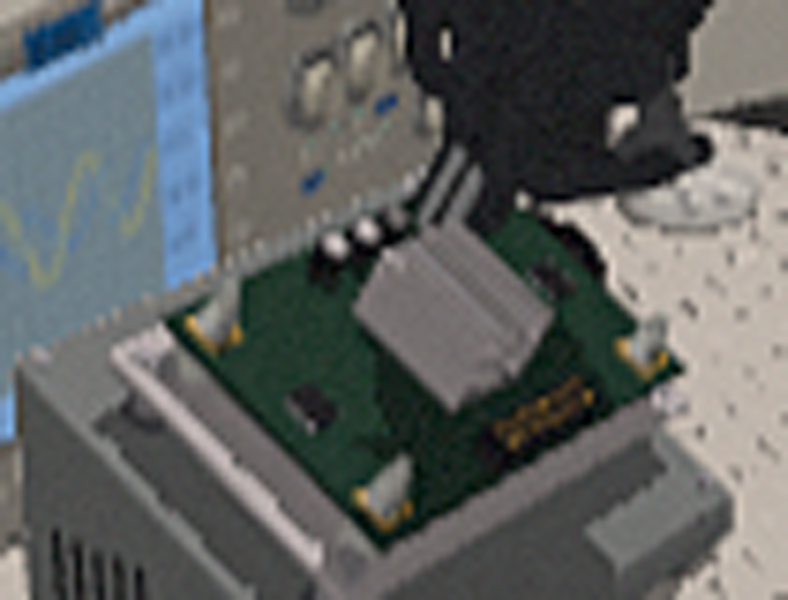

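>>> {"fn": "arm_command", "kwargs": {"deltas": [0.001,-0.0002,-0.0017,0,0,0]}}

```text
clock: 22.5
eef_pos: [0.5564, -0.1021, 0.1186]
eef_rot: [0.026, 0.961, -0.099, 0.257]
wrist_force: [-9.9, 1.3, 8.8]
grip_width: 0.0005
```

>>> {"fn": "arm_command", "kwargs": {"deltas": [0.001,-0.0002,-0.0017,0,0,0]}}

```text
clock: 22.6
eef_pos: [0.5569, -0.1022, 0.1178]
eef_rot: [0.026, 0.961, -0.099, 0.257]
wrist_force: [-12.0, 0.8, 10.4]
grip_width: 0.0001
```

>>> {"fn": "arm_command", "kwargs": {"deltas": [0.001,-0.0002,-0.0017,0,0,0]}}

```text
clock: 22.7
eef_pos: [0.5574, -0.1023, 0.117]
eef_rot: [0.026, 0.961, -0.099, 0.257]
wrist_force: [-12.5, 1.6, 11.3]
grip_width: 0.0003
```

```bash
python3 -c "
from h import *
st()"
```

```text
tip in deck mm [ 32.74 -38.11   8.89] F deck [-5.21 -0.97 16.08] rot [-0.    0.04 -0.01] 22.7
```

>>> {"fn": "arm_command", "kwargs": {"deltas": [0.001,-0.0002,-0.0017,0,0,0]}}

```text
clock: 22.8
eef_pos: [0.5578, -0.1024, 0.1161]
eef_rot: [0.026, 0.961, -0.099, 0.257]
wrist_force: [-12.7, 1.4, 11.9]
grip_width: 0.0001
```

```bash
python3 -c "
from h import *
st();grab('wrist','w22');grab('top','t22');crop('w22',100,0,440,330,1.8,'w22c')
crop('t22',220,120,345,230,6,'t22c')"
```

```text
tip in deck mm [ 32.7  -38.12   7.92] F deck [-5.08 -1.21 16.66] rot [-0.    0.05 -0.01] 22.8
```

View pics/w22c.png

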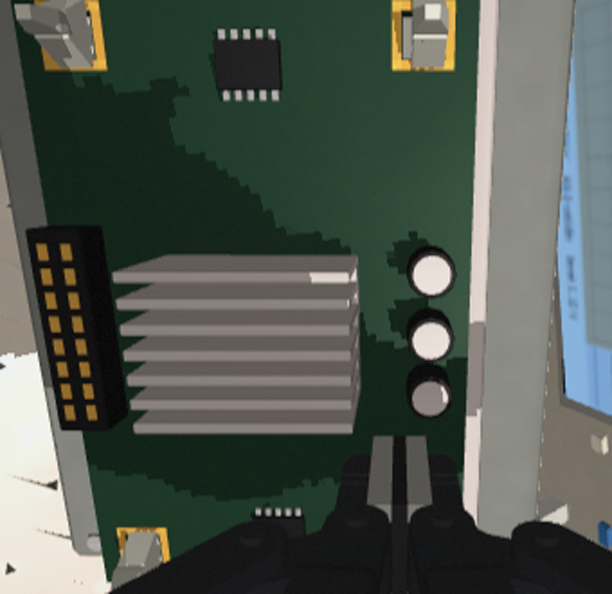

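View pics/t22c.png

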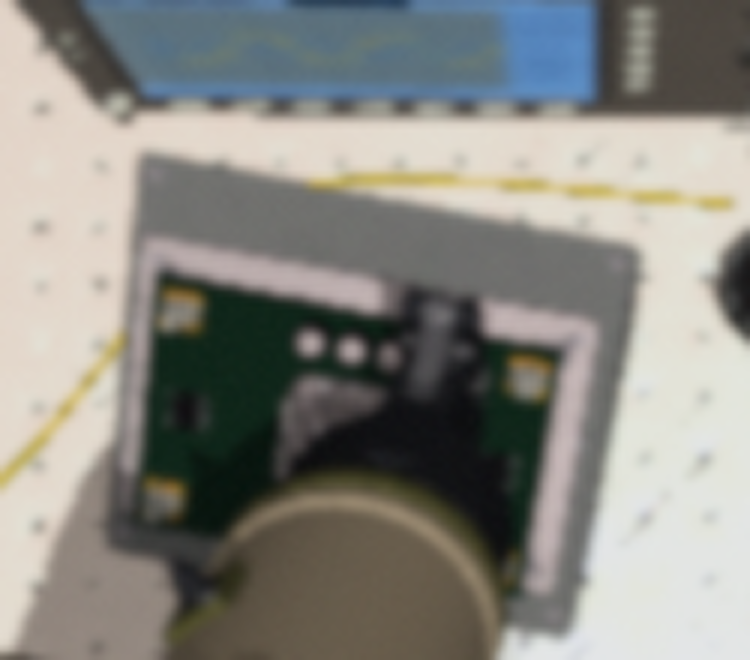

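>>> {"fn": "arm_command", "kwargs": {"deltas": [-0.0245,0.005,0.0433,0,0,0,-0.0245,0.005,0.0433,0,0,0,-0.0445,-0.0708,0.0393,0,0,0,-0.0445,-0.0708,0.0393,0,0,0,0,0,0,0,0,0,0,0,0,0,0,0]}}

```text
clock: 23.5
eef_pos: [0.4889, -0.1697, 0.1992]
eef_rot: [0.027, 0.961, -0.1, 0.258]
wrist_force: [1.0, -0.3, -0.6]
grip_width: 0.0
```

```bash
python3 -c "
from h import *
st();grab('wrist','w23');grab('top','t23');grab('scene','s23')
crop('t23',220,120,345,230,6,'t23c');crop('s23',240,170,345,250,7.5,'s23c')"
```

```text
tip in deck mm [  27.59 -118.01  106.79] F deck [ 0.61 -0.05 -1.06] rot [-0.11 -0.08 -0.19] 23.5
```

View pics/w23.png

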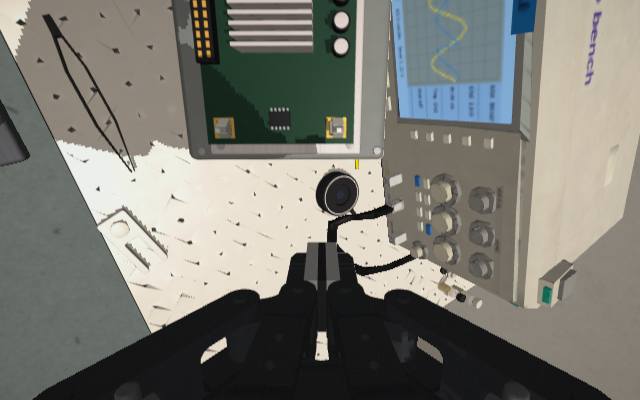

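View pics/s23c.png

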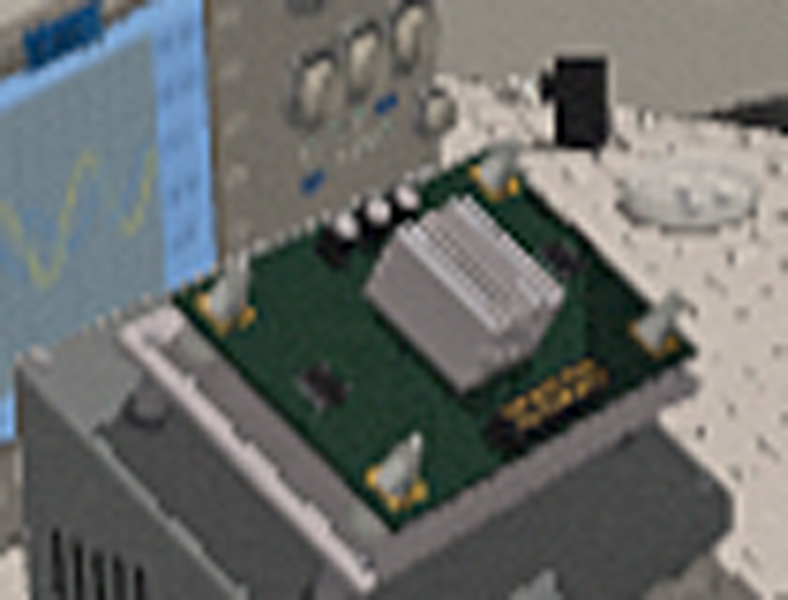

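View pics/t23c.png

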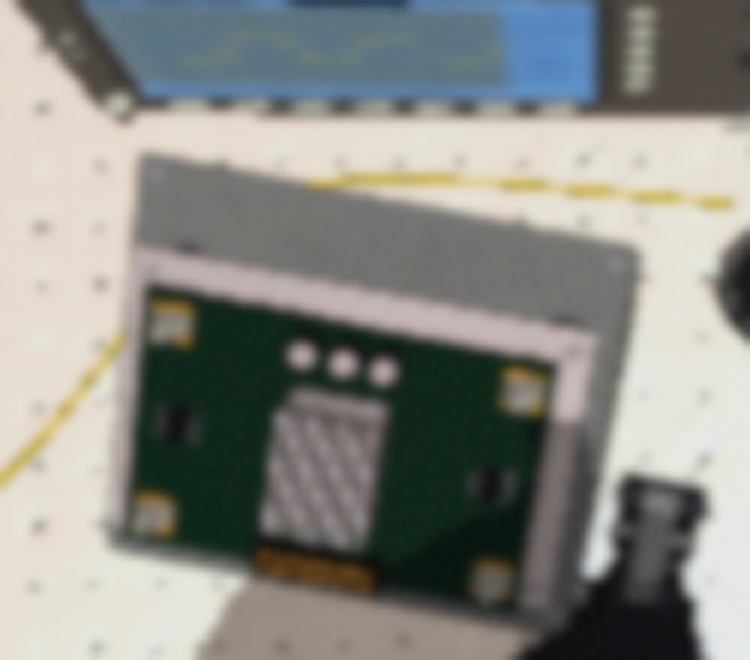

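```bash
python3 -c "
from h import *
st();goto(tip(-.034,-.038,.065),RD*R1,3);n=RD.apply([0,0,1]);print((-.040*n/.5).round(4))"
```

```text
tip in deck mm [  26.1  -115.34  105.23] F deck [0.21 0.63 0.47] rot [0.08 0.12 0.01] 23.65
clock 23.65 pos [ 0.4889 -0.167   0.1971] total [-0.0312  0.1644 -0.1298] [-0.001  -0.0012 -0.0005] per row [-0.0104  0.0548 -0.0433] [-0.0003 -0.0004 -0.0002]
[ 0.0392 -0.0081 -0.0693]
```

>>> {"fn": "arm_command", "kwargs": {"deltas": [-0.0104,0.0548,-0.0433,0,0,0,-0.0104,0.0548,-0.0433,0,0,0,-0.0104,0.0548,-0.0433,0,0,0,0,0,0,0,0,0,0,0,0,0,0,0,0.0186,-0.0039,-0.0329,0,0,0,0.0186,-0.0039,-0.0329,0,0,0,0,0,0,0,0,0,0,0,0,0,0,0]}}

```text
clock: 24.55
eef_pos: [0.492, -0.0902, 0.101]
eef_rot: [0.026, 0.961, -0.099, 0.257]
wrist_force: [0.2, -0.1, -0.1]
grip_width: -0.0
```

```bash
python3 -c "
from h import *
st()"
```

```text
tip in deck mm [-32.79 -39.51  28.24] F deck [ 0.15 -0.05 -0.23] rot [-0.    0.07 -0.04] 24.55
```

>>> {"fn": "arm_command", "kwargs": {"deltas": [0.0021,0.0016,-0.0035,0,0,0,0.002,-0.0004,-0.0035,0,0,0,0.002,-0.0004,-0.0035,0,0,0]}}

```text
clock: 24.85
eef_pos: [0.4955, -0.0897, 0.0962]
eef_rot: [0.026, 0.961, -0.099, 0.258]
wrist_force: [0.2, 0.2, -0.4]
grip_width: 0.0003
```

>>> {"fn": "arm_command", "kwargs": {"deltas": [0.002,-0.0004,-0.0035,0,0,0,0.002,-0.0004,-0.0035,0,0,0]}}

```text
clock: 25.05
eef_pos: [0.4974, -0.09, 0.0924]
eef_rot: [0.026, 0.961, -0.099, 0.258]
wrist_force: [-3.7, -0.4, 5.1]
grip_width: 0.0001
```

```bash
python3 -c "
from h import *
st()"
```

```text
tip in deck mm [-32.52 -38.25  18.21] F deck [-0.54 -1.13  6.24] rot [-0.   -0.04 -0.02] 25.05
```

>>> {"fn": "arm_command", "kwargs": {"deltas": [0.001,-0.0002,-0.0017,0,0,0,0.001,-0.0002,-0.0017,0,0,0,0.001,-0.0002,-0.0017,0,0,0]}}

```text
clock: 25.35
eef_pos: [0.4989, -0.0903, 0.0898]
eef_rot: [0.026, 0.961, -0.099, 0.258]
wrist_force: [-5.8, 0.0, 7.6]
grip_width: 0.0
```

```bash
python3 -c "
from h import *
st()"
```

```text
tip in deck mm [-32.55 -38.24  15.23] F deck [-1.14 -1.18  9.47] rot [-0.   -0.02 -0.02] 25.35
```

>>> {"fn": "arm_command", "kwargs": {"deltas": [0.001,-0.0002,-0.0017,0,0,0,0.001,-0.0002,-0.0017,0,0,0,0.001,-0.0002,-0.0017,0,0,0]}}

```text
clock: 25.65
eef_pos: [0.5003, -0.0906, 0.0873]
eef_rot: [0.026, 0.961, -0.099, 0.258]
wrist_force: [-8.0, 0.5, 9.7]
grip_width: -0.0003
```

>>> {"fn": "arm_command", "kwargs": {"deltas": [0.001,-0.0002,-0.0017,0,0,0,0.001,-0.0002,-0.0017,0,0,0]}}

```text
clock: 25.85
eef_pos: [0.5013, -0.0908, 0.0857]
eef_rot: [0.026, 0.961, -0.099, 0.258]
wrist_force: [-10.3, 1.1, 10.4]
grip_width: 0.0001
```

```bash
python3 -c "
from h import *
st()"
```

```text
tip in deck mm [-32.45 -38.24  10.4 ] F deck [-3.7  -0.99 14.16] rot [-0.01 -0.01 -0.01] 25.85
```

>>> {"fn": "arm_command", "kwargs": {"deltas": [0.001,-0.0002,-0.0017,0,0,0]}}

```text
clock: 25.95
eef_pos: [0.5018, -0.0909, 0.0848]
eef_rot: [0.026, 0.961, -0.099, 0.257]
wrist_force: [-11.5, 1.4, 10.5]
grip_width: -0.0004
```

>>> {"fn": "arm_command", "kwargs": {"deltas": [0.001,-0.0002,-0.0017,0,0,0]}}

```text
clock: 26.05
eef_pos: [0.5023, -0.091, 0.084]
eef_rot: [0.026, 0.961, -0.099, 0.257]
wrist_force: [-10.4, 1.1, 11.8]
grip_width: -0.0002
```

```bash
python3 -c "
from h import *
st();grab('wrist','w24')"
```

```text
tip in deck mm [-32.46 -38.24   8.44] F deck [-3.09 -0.99 15.41] rot [-0.01 -0.   -0.01] 26.05
```

View pics/w24.png

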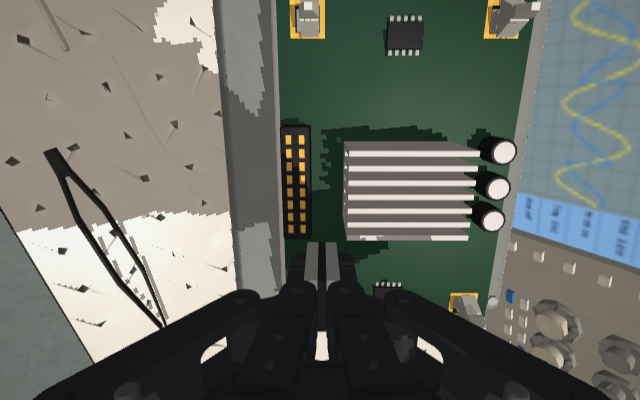

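```bash
python3 -c "
from h import *
n=RD.apply([0,0,1]);print((.1*n/.5/3).round(4),(RD.apply([.032,-.01,0])/.5/2).round(4))"
```

```text
[-0.0326  0.0068  0.0577] [ 0.0251 -0.0154  0.016 ]
```

>>> {"fn": "arm_command", "kwargs": {"deltas": [-0.0326,0.0068,0.0577,0,0,0,-0.0326,0.0068,0.0577,0,0,0,-0.0326,0.0068,0.0577,0,0,0,0.0251,-0.0154,0.016,0,0,0,0.0251,-0.0154,0.016,0,0,0,0,0,0,0,0,0,0,0,0,0,0,0,0,0,0,0,0,0]}}

```text
clock: 26.9
eef_pos: [0.4772, -0.0955, 0.1841]
eef_rot: [0.026, 0.961, -0.099, 0.256]
wrist_force: [-0.4, 0.3, -0.2]
grip_width: -0.0
```

```bash
python3 -c "
from h import *
st();grab('wrist','w25');crop('w25',150,20,500,290,2.2,'w25c')"
```

```text
tip in deck mm [ -2.87 -47.74 106.94] F deck [-0.53  0.16  0.04] rot [ 0.04  0.19 -0.03] 26.9
```

View pics/w25c.png

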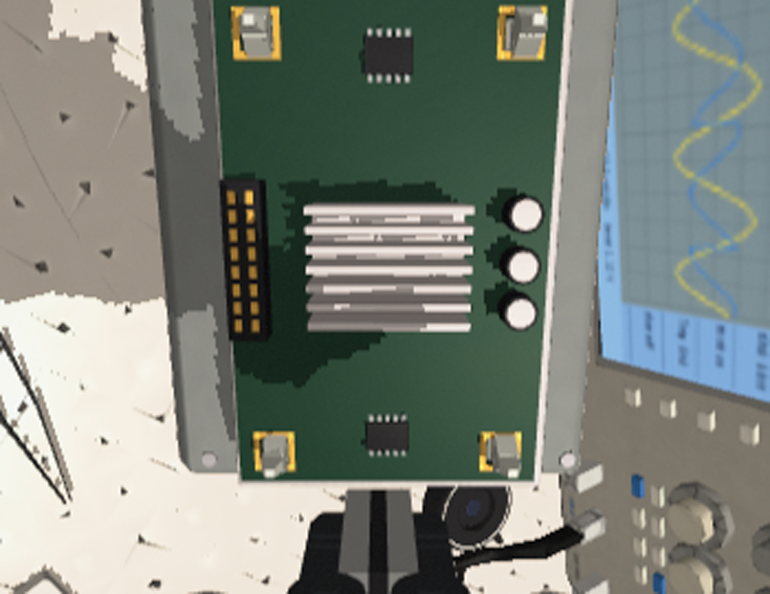

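```bash
python3 - <<'E'
from h import *
S=np.array([[-1,1],[-1,-1],[1,1],[1,-1]])
H=np.c_[S*[.038,.064],np.full(4,.004)]
def rep(n,p):
    Rb=R.from_rotvec(p[3:]); print(n,"board in deck mm",(RD.inv().apply(p[:3]-DECK)*1e3).round(2),"rot",(RD.inv()*Rb).as_rotvec(degrees=True).round(2),"hole heights",(RD.inv().apply(Rb.apply(H-[0,0,.004])+p[:3]-DECK)[:,2]*1e3).round(1))
p0=np.r_[DECK+RD.apply([0,0,.02]),RD.as_rotvec()]
o25=("w25",H,up(150,20,2.2,[(256,33),(274,454),(522,33),(501,454)]))
o16=("w16",H,up(150,110,2.3,[(177,361),(613,361),(154,104),(637,104)]))
s23=("s23",H,up(240,170,7.5,[(397,485),(655,334),(225,307),(497,178)]))
for n,o in (("w16 before",[o16]),("w25 after",[o25]),("w25+s23",[o25,s23]),("s23",[s23])):
    p,r=fitpose(o,p0); rep(n,p); print(r.round(1))
E
```

```text
w16 before board in deck mm [ 1.13  0.21 26.12] rot [ 0.22 -0.2  -0.02] hole heights [26.2 25.7 26.5 26. ]
[ 0.2  0.1 -0.1  0.1 -0.1 -0.1 -0.  -0. ]
w25 after board in deck mm [ 0.82  0.24 17.97] rot [-0.56  0.23  0.02] hole heights [17.5 18.8 17.2 18.4]
[-0.   0.  -0.1 -0.   0.   0.   0.1 -0.1]
w25+s23 board in deck mm [ 0.77  0.26 17.55] rot [-0.56 -0.12  0.01] hole heights [16.8 18.1 17.  18.2]
[ 0.   0.2 -0.1 -0.4 -0.1  0.1 -0.1 -0.2 -0.1 -0.4  0.1 -0.5  0.2  0.
 -0.1 -0.5]
s23 board in deck mm [-1.45  4.82 21.03] rot [ 0.09 -0.33 -0.01] hole heights [20.9 20.7 21.4 21.1]
[-0.1 -0.1  0.1  0.1  0.1  0.1 -0.1 -0.1]
```

```bash
python3 - <<'E'
from h import *
a=cv2.imread('pics/w25.png')
c=[(250,15),(372,15),(258,205),(362,205)]  # x0,y0
L=[cv2.resize(a[y:y+42,x:x+42],None,fx=9,fy=9,interpolation=cv2.INTER_CUBIC) for x,y in c]
im=np.vstack([np.hstack(L[:2]),np.hstack(L[2:])]); cv2.imwrite('pics/w25q.png',cv2.resize(im,(600,600))) ; print(im.shape)
E
```

```text
(756, 756, 3)
```

View pics/w25q.png

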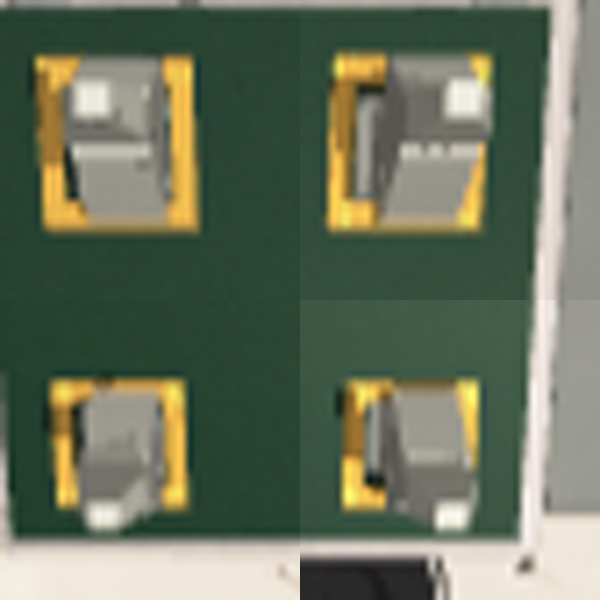

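```bash
python3 -c "
from h import *
goto(tip(0,-.112,.060),RD*R1,3)"
```

```text
clock 26.95 pos [ 0.4773 -0.0956  0.1842] total [ 0.0246 -0.1363 -0.0786] [-0.0009 -0.0018  0.0001] per row [ 0.0082 -0.0454 -0.0262] [-0.0003 -0.0006  0.    ]
```

>>> {"fn": "arm_command", "kwargs": {"deltas": [0,-0.07,0,0,0,0,0.005,-0.07,-0.01,0,0,0,0.0196,0.0037,-0.0686,0,0,0,0,0,0,0,0,0,0,0,0,0,0,0,0,0,0,0,0,0]}}

```text
clock: 27.55
eef_pos: [0.4908, -0.1637, 0.1476]
eef_rot: [0.026, 0.961, -0.098, 0.258]
wrist_force: [0.3, 0.1, 0.2]
grip_width: -0.0002
```

```bash
python3 -c "
from h import *
st();grab('wrist','w26')
p=proj('w26',RD.apply([[.038,-.064,.018],[-.038,-.064,.018]])+DECK);print(p)
a=cv2.imread('pics/w26.png')
L=[]
for u in p[::-1]:
    x,y=(u-25).astype(int); L.append(cv2.resize(a[max(y,0):y+50,x:x+50],None,fx=8,fy=8,interpolation=cv2.INTER_CUBIC))
cv2.imwrite('pics/w26q.png',np.hstack(L))"
```

```text
tip in deck mm [   2.38 -111.7    61.79] F deck [0.35 0.18 0.01] rot [ 0.03 -0.03  0.04] 27.55
[[383.42159154 146.37923859]
 [248.2010441  146.18897331]]
```

View pics/w26q.png

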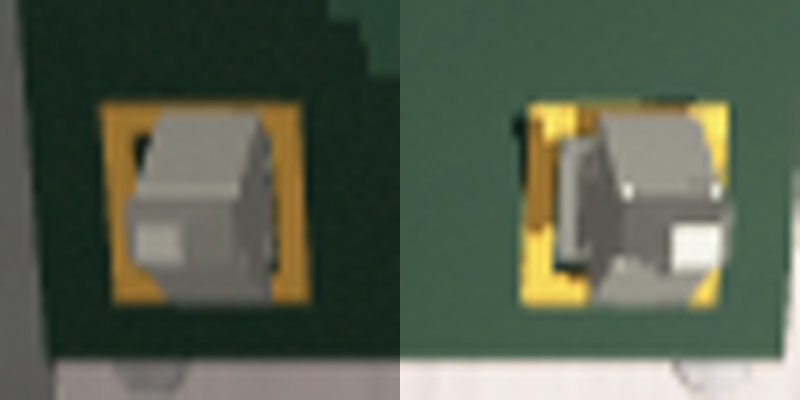

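View pics/w26.png

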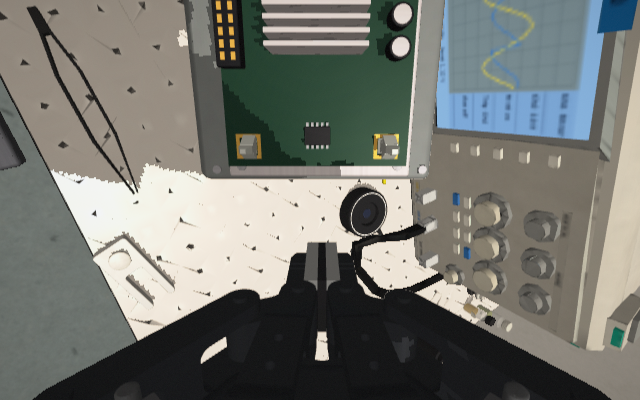

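```bash
python3 - <<'E'
from h import *
a=cv2.imread('pics/w26.png'); 
S=np.array([[-1,1],[-1,-1],[1,1],[1,-1]])
H=np.c_[S*[.038,.064],np.full(4,.004)]
q=up(250-0,0,1,[(0,0)])
# pads: w26 from 8x crops centred
u1=up(int(248.2010441-25),int(146.18897331-25),8,[(206,202)])[0]; u3=up(int(383.42159154-25),int(146.37923859-25),8,[(625-400,204)])[0]
f=9*600/756
u25=np.r_[up(250,15,f,[(117,143)]),up(258,205,f,[(121,445-300)]),up(372,15,f,[(407-300,143)]),up(362,205,f,[(412-300,445-300)])]
print(u25,u1,u3)
o=[("w25",H,u25),("w26",H[[1,3]],np.array([u1,u3]))]
p0=np.r_[DECK+RD.apply([0,0,.02]),RD.as_rotvec()]
for n,oo in (("w25",o[:1]),("w25+26",o)):
    p,r=fitpose(oo,p0); Rb=R.from_rotvec(p[3:])
    print(n,(RD.inv().apply(p[:3]-DECK)*1e3).round(2),(RD.inv()*Rb).as_rotvec(degrees=True).round(2),(RD.inv().apply(Rb.apply(H-[0,0,.004])+p[:3]-DECK)[:,2]*1e3).round(1),r.round(1))
E
```

```text
[[265.95  34.59]
 [274.51 224.87]
 [386.55  34.59]
 [377.25 224.87]] [248.3125 145.8125] [385.6875 146.0625]
w25 [ 0.74  0.52 16.69] [-0.15  0.21  0.09] [16.7 17.  16.4 16.7] [ 0.1  0.1 -0.   0.1  0.  -0.1 -0.1 -0.1]
w25+26 [ 0.7   0.54 16.66] [-0.19  0.14  0.05] [16.5 17.  16.4 16.8] [ 0.1  0.  -0.1  0.   0.  -0.1 -0.2 -0.   0.1  0.1  0.1 -0.1]
```

```bash
python3 -c "
from cell import bot
print(bot.job_done(),bot.get_obs()['clock'])"
```

```text
the job is handed in; nothing more can be done
the job is handed in; nothing more can be done
```

I put the board on the four posts with the long connector along the low front edge, pressed beside each post, let go and backed the arm clear. I handed the job in at about 27.6 s.

**What I did:** I gripped the board by its heat sink, checked that the tips were in the holes through the wrist camera, laid it on the wings and released. I then pressed beside posts 0, 2, 3 and 1 with shut fingers, at 17 N or less. The deck went down about 14 mm of its 22 mm travel.

**What the last checks showed:**
- **Wings:** in close-up pictures, the wings of all four posts stand spread over the board beside the holes.
- **Height:** the fitted board lies level to about 0.6 mm. It dropped about 9.4 mm from its rest on the wings, against 10 mm expected.
- **Contact height:** pressing at all four spots met the board at the same level, within about 1 mm.

**What did not agree:**
- **Clicks:** I felt force drops only at posts 0 and 2. Posts 1 and 3 were already down when I pressed there, and 15 to 17 N moved them no further.
- **Deck height:** my measured heights sit about 2 to 3 mm above the stated ones, both before and after pressing. I put that down to my estimate of the deck height.
- **Tilt:** a first rough fit showed the right side 1.3 mm high. Closer pixel readings brought that to about 0.4 mm.

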